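# Clear the galley and sort the furniture

## Robot

A 6-joint arm with a two-finger parallel gripper is mounted at the origin on the work surface. World frame = base frame: x ahead of the robot, y to its left, z up, the work surface at z = 0. Lengths are in m, angles in rad, forces in N, time in s.
With the tool pointing down it reaches from about 0.275 to 0.85 m from the base axis. Payload 19 kg.
Tool frame: the origin (TCP) lies midway between the tips of the shut fingers; the grasp point (between the pads) lies 19 mm behind it (arm.grasp_offset is the distance from the TCP to the grasp point, in m); z points along the fingers, y is the line along which they close (so a half turn about z gives the same grasp; the last joint's range is limited). The gripper opens to 85 mm and grips with 20 to 120 N. Pads are 22 mm wide; open, the fingers measure 114 mm over their backs; the gripper's body (76 mm by 85 mm) begins 54 mm behind the grasp point. The pads swing forward as they close: fully open they stand 13 mm farther back than shut.
Start: joints at [1.143, 0.15, 1.437, -0, 1.554, -0.134], TCP at [0.167, 0.55, 0.231] pointing down, gripper open.
Joint ranges: [-2.8, 2.8], [-0.68, 2.1], [0.12, 2.68], [-1.39, 4.53], [0.16, 2.79], [-2.81, 2.81]. Speed limits (rad/s): [1.89, 1.89, 2.22, 3.01, 3.01, 3.01].

## Interface

Orientations are given as a unit quaternion [w, x, y, z].
In Python, from cell import arm, imaging gives the robot as it stands.
- The arm moves only by the tool arm_command, never from a script. Its argument "rows" is one flat list of numbers, 6 for each row, row after row: the shift along the tool's x, y, z as a fraction of full scale, then the turn, a rotation vector about the tool's x, y, z as a fraction of full scale. In form: [dx, dy, dz, wx, wy, wz, dx, dy, dz, wx, wy, wz, ...]. A call has 1 to 10 rows; each row is the pose to reach, as a shift and turn from the pose commanded when the call began, along the tool's axes at that moment; what a row does not reach only later rows make up. Full scale, the value 1, is 0.15 m for a shift and 30 degrees for a turn. A row lasts 1/12 s, in which the tool goes at most 41.7 mm and 7.16 degrees, less where a joint would pass 70% of its speed; a pose out of reach is approached as far as the arm can. A call with a number of a shift or a turn outside -1 to 1 is refused whole. A call with a gripper value outside its range is refused whole. "jaw" is the opening, from 0 (shut) to 1 (fully open), set as the call begins (left out, the last holds). The fingers move at their own pace and stop on an object; "newtons" is the grip in N (left out, the last holds). Time passes only in rows, so rows that repeat a pose let the fingers close. It gives the time, the measured TCP pose, the force, the opening and the grip force at its end, in the units of the state.
- arm.state(): the state, without advancing time (a new reading comes with each control period).
- imaging.get_image(name): name is "scene" or "top" or "wrist"; returns the picture (420x560x3 uint8, red, green, blue); there is no depth.
- imaging.camera_info(name): a dict with "vfov" (degrees; the focal length in pixels is half the picture's height over the tangent of half this angle, whatever the lens; pixels are square), "cx", "cy" (the principal point, pixels), "k1" (the pictures are not rectified: a ray, as slopes to the right and down, at radius r is drawn at 1 + k1 r^2 times it, then the intrinsics apply), "world_from_camera" (4x4, takes a point from camera to world coordinates). Camera axes: x right, y down, z forward; pixel columns grow to the right and rows downward; lengths in m; the calibration is good to about 2 mm. A picture is of the moment at which its call begins: read the wrist's pose just before it. camera_info takes no time and is no camera call; for the wrist camera it gives the pose at the moment of the call.
- arm.close_job(): hands the job in; it is judged then, once.
The state is a dict: "t": time; "q": joint angles; "joint_vel": joint speeds; "joint_torque": joint torques, N m; "tool_pos": TCP position; "ee_rot": TCP orientation; "ft_force": force on the tool from outside, world axes, zero at the start; "ft_torque": the same for the moment, N m; "gripper_width": opening from 0.0 (shut) to 1.0 (fully open); "finger_force": force on a finger pad.
Only numpy, scipy, OpenCV 4.12 (cv2) and the standard library are available. Lean on these libraries where they do the work, as an engineer would, in place of code of your own. Each camera call takes 0.05 s, during which the arm holds its last target. There are 200 camera calls.

## Task

Pick up the mallet and drive the galley's brass release pin fully home with its head, never with the fingers, while the pieces still lie in the galley; this draws the keeper bar back. Then sort all the pieces: the wooden ones into the wooden tray, the aluminium ones into the aluminium tray. Leave the mallet standing on its cork pad with its handle level, both trays flat on the bench, and do not disturb the ink tin, the jar and the composing stick.

Things in the scene. Friction and masses are not known exactly. Their poses are not given: they have to be found in the camera images.
- galley: shallow dark steel tray fixed to the bench, floor 4 mm thick, 410 mm along y; in x from -60 mm (near side, 14 mm wall) to +105 mm (open far edge); 14 mm end walls at y +-203 mm. Origin: underside, below the middle of the row of pieces. They lie on the floor in one row along y (places at y about +-30, +-90, +-150 mm, some empty), long axes about along the galley's x.
- pin: upright brass release pin, 18 mm diameter, in a grey housing (36 x 50 mm, top 34 mm above the bench) at x 86 mm, y 0 of the galley. Origin: centre of its top face, 56 mm above the bench when up, 44 mm when fully home (12 mm travel). A push of about 6 to 8 N moves it (plan on 10 to 20 N); it stays where it is driven and draws the keeper bar back.
- keeper (a joint): bright steel keeper bar, 16 mm wide, 4 mm thick, lying along the galley's y across the middle of all the pieces, 28.5 to 32.5 mm above the bench (4.5 mm over the pieces). Value in m: 0 = over the middle of the row, 0.047 = drawn back along the galley's +x, clear of the pieces. Linked to the pin: 3.9 mm for each mm of pin travel.
- tray_wood: loose tray of pale wood, open on top, outside 210 (x) x 140 (y) x 32 mm high, walls and floor about 6 mm. Origin: centre of its underside.
- tray_metal: loose tray of bare aluminium, open on top, outside 210 (x) x 140 (y) x 32 mm high, walls and floor about 5 mm. Origin: centre of its underside.
- pad: cork pad fixed to the bench, 110 x 110 x 4 mm, where the mallet stands. Origin: centre of its underside.
- mallet: square-headed mallet, about 0.3 kg: dark head 48 mm along the handle, 54 x 54 mm across, any of its four long sides may strike; pale handle 22 x 22 mm along +x, from 24 to 169 mm. Origin: centre of the head. Rests on a side of its head, handle level, its axis 27 mm above its support (31 mm above the bench on the pad); centre of mass about 10 mm towards the handle.
- ink_tin: ink tin, 80 mm diameter, 55 mm high, leave alone. Origin: centre of its underside.
- jar: amber glass jar with black lid, 56 mm diameter, 90 mm high, leave alone. Origin: centre of its underside.
- stick: steel composing stick with a brass knee, 50 x 200 x 14 mm, lying flat, leave alone. Origin: centre of its underside.
- wood1: plain bar of pale wood (wooden furniture), 60 x 20 x 20 mm, long axis x. Origin: its centre. May be absent.
- wood2: plain bar of pale wood (wooden furniture), 60 x 20 x 20 mm, long axis x. Origin: its centre. May be absent.
- wood3: plain bar of pale wood (wooden furniture), 60 x 20 x 20 mm, long axis x. Origin: its centre. May be absent.
- metal1: aluminium furniture block of I-shaped section, 46 x 28 x 20 mm, long axis x, its two full-height flanges at y +-14 mm. Origin: its centre. May be absent.
- metal2: aluminium furniture block of I-shaped section, 46 x 28 x 20 mm, long axis x, its two full-height flanges at y +-14 mm. Origin: its centre. May be absent.
- metal3: aluminium furniture block of I-shaped section, 46 x 28 x 20 mm, long axis x, its two full-height flanges at y +-14 mm. Origin: its centre. May be absent.

How it is judged:
By the outcome, as a careful person would: the job done as asked, in the order asked, and still so for the second after the job is handed in, with the robot touching nothing.
Of wood1, wood2, wood3, metal1, metal2, metal3 only 4 to 6 are there at a start; the rules pass over those that are not, and their reading is None.
At some moment in a run one of tray_wood, tray_metal, mallet may be knocked a few centimetres aside while the robot is not near it.
Once in a run the grip may slacken for a moment while it holds something.
It also fails if it takes over 210 s, if anything falls off the work surface, if the arm or the gripper's body presses on something with over 40 N, if the wrist force passes 120 N, or if a joint passes its speed limit or range.

## Working session

There is one attempt and no reset: what is moved stays moved. The work goes in short steps, Python scripts to look and compute and a tool call to move; the robot and the scene stay as the last step left them, time stands still between calls to the robot, and variables do not carry over. Pictures are saved under pics/ and viewed, at most 14 in all, crops included, and the job is handed in when it is done.

Besides the shell and the picture viewer there is one more tool, called after ">>>" by a JSON object that holds its "api" and its "payload". arm_command: Moves the arm, as the interface text tells. Its arguments: {"type":"object","properties":{"rows":{"type":"array"},"jaw":{"type":"number"},"newtons":{"type":"number"}},"required":["rows"]}

```bash
mkdir -p pics; ls; cat > h.py <<'E'
import numpy as np, cv2
from cell import arm, imaging
from scipy.spatial.transform import Rotation as R
def snap(n,f=None):
    ci=imaging.camera_info(n); im=imaging.get_image(n)
    if f: cv2.imwrite('pics/'+f,im[:,:,::-1])
    np.savez('pics/last_'+n+'.npz',im=im,T=ci['world_from_camera'],k=[ci['vfov'],ci['cx'],ci['cy'],ci['k1']])
    return im,ci
def load(n):
    d=np.load('pics/last_'+n+'.npz'); k=d['k']
    return d['im'],dict(vfov=k[0],cx=k[1],cy=k[2],k1=k[3],world_from_camera=d['T'])
def rays(ci,uv):
    f=210/np.tan(np.radians(ci['vfov']/2)); k=ci['k1']
    d=(np.atleast_2d(uv)-[ci['cx'],ci['cy']])/f; u=d.copy()
    for _ in range(30): u=d/(1+k*(u**2).sum(1,keepdims=True))
    T=np.array(ci['world_from_camera']); r=np.c_[u,np.ones(len(u))]@T[:3,:3].T
    return T[:3,3],r
def onplane(ci,uv,z):
    o,r=rays(ci,uv); return o+r*((z-o[2])/r[:,2])[:,None]
def project(ci,P):
    f=210/np.tan(np.radians(ci['vfov']/2)); T=np.array(ci['world_from_camera'])
    c=(np.atleast_2d(P)-T[:3,3])@T[:3,:3]; u=c[:,:2]/c[:,2:]
    return u*(1+ci['k1']*(u**2).sum(1,keepdims=True))*f+[ci['cx'],ci['cy']]
def tri(c1,p1,c2,p2):
    o1,r1=rays(c1,p1);o2,r2=rays(c2,p2);r1=r1[0];r2=r2[0]
    s=np.linalg.lstsq(np.c_[r1,-r2],o2-o1,rcond=None)[0]
    return (o1+r1*s[0]+o2+r2*s[1])/2, np.linalg.norm(o1+r1*s[0]-o2-r2*s[1])
def quat(q): return R.from_quat([q[1],q[2],q[3],q[0]])
E
python3 - <<'E'
from h import *
for n in ['scene','top','wrist']:
    im,ci=snap(n,n+'0.png'); print(n,ci['vfov'],ci['cx'],ci['cy'],ci['k1'],np.round(ci['world_from_camera'],3).tolist())
s=arm.state(); print(s); print(arm.grasp_offset)
E
```

```text
pics
scene 54.66573641000757 277.75642760034333 208.83159864784818 0.027910933096160263 [[-0.656, 0.485, -0.578, 1.024], [0.755, 0.414, -0.509, 0.433], [-0.007, -0.77, -0.638, 0.63], [0.0, 0.0, 0.0, 1.0]]
top 53.906417469046936 280.4974692338117 199.87284238102342 -0.007186849315142689 [[-0.01, -0.986, 0.165, 0.359], [-1.0, 0.011, 0.004, 0.008], [-0.006, -0.165, -0.986, 1.122], [0.0, 0.0, 0.0, 1.0]]
wrist 69.03602947442228 276.7518142625749 211.12746464041933 0.009593533229226068 [[0.29, 0.914, 0.284, 0.093], [0.957, -0.276, -0.088, 0.572], [-0.002, 0.297, -0.955, 0.374], [0.0, 0.0, 0.0, 1.0]]
{'t': 0.15, 'q': array([ 1.14300339e+00,  1.50880582e-01,  1.43786190e+00, -2.37494623e-05,
        1.55380172e+00, -1.34028949e-01]), 'joint_vel': array([-0.00075801, -0.00215131, -0.00051901,  0.00020048, -0.00026411,
        0.00135353]), 'joint_torque': array([ 2.25582618e-03, -7.13389993e+01, -5.71032894e+01, -2.75489481e-05,
        7.32571614e-03, -2.39141417e-05]), 'tool_pos': array([0.16645826, 0.55018073, 0.2308197 ]), 'ee_rot': array([-1.20492338e-04,  1.46354196e-01,  9.89232138e-01, -4.60418764e-04]), 'ft_force': array([-0.01496456,  0.54399299, -0.61535377]), 'ft_torque': array([0.05864613, 0.0648878 , 0.00674934]), 'finger_force': 0.0, 'gripper_width': 1.0031035058448972}
0.0187
```

View pics/top0.png

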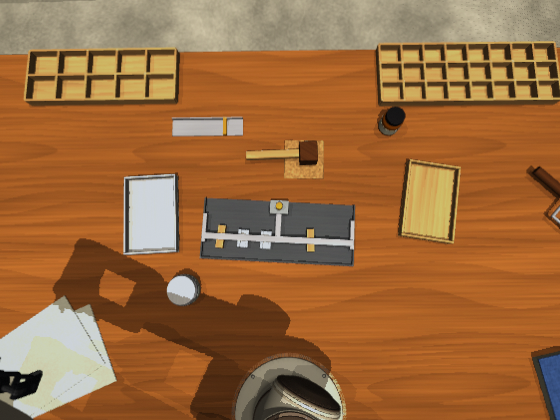

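View pics/scene0.png

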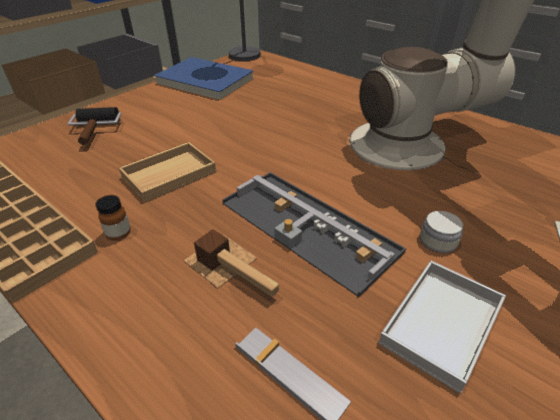

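The top view shows the galley with four pieces (wood at (221,236) and (311,240), metal at (243,238) and (265,240)). The pin is at (279,206), the mallet head at (308,153) with its handle running left to (247,155), the metal tray at (151,215) and the wood tray at (430,202). The scene view shows the mallet head at (211,250) and the pin at (289,226).

```bash
python3 - <<'E'
from h import *
a,ct=load('top'); b,cs=load('scene')
c=np.vstack([cv2.resize(a[130:275,190:365],(700,580),interpolation=cv2.INTER_CUBIC)]); cv2.imwrite('pics/ctop.png',c[:,:,::-1])
c=cv2.resize(b[170:310,180:410],(800,487),interpolation=cv2.INTER_CUBIC); cv2.imwrite('pics/cscene.png',c[:,:,::-1])
E
```

```text
(no output)
```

View pics/ctop.png

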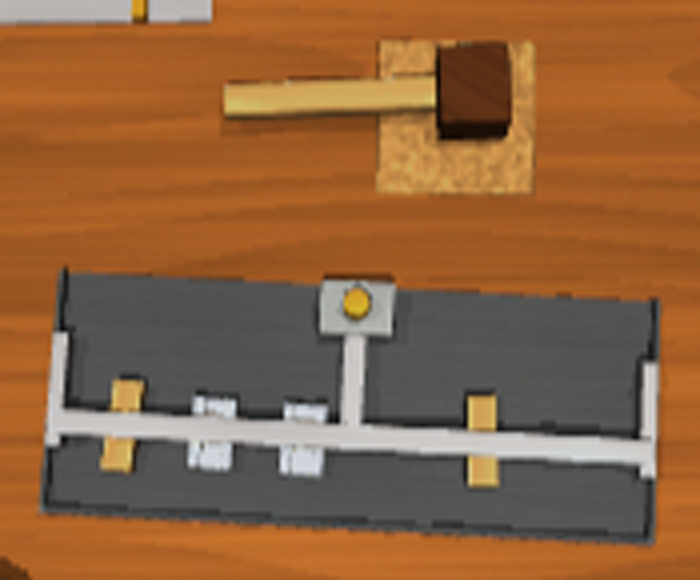

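View pics/cscene.png

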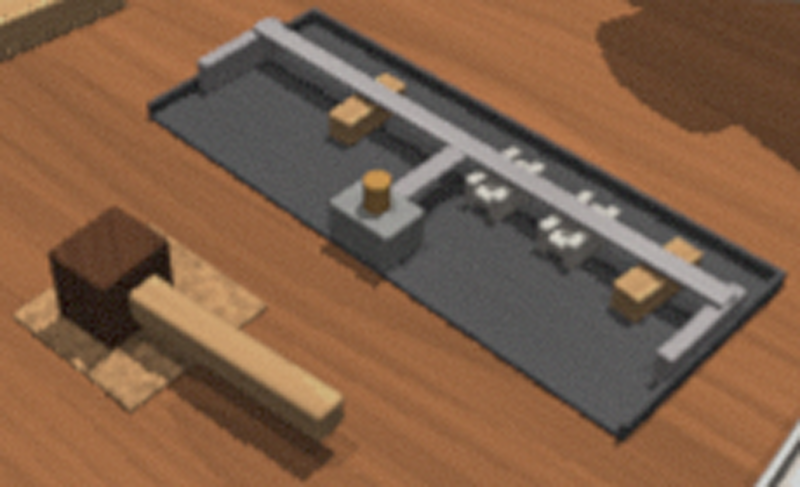

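The crops give clear corners: in the top crop the head's top face spans (440,45)–(505,125), the handle end is at (224,102) and the pin top is at (358,299). In the scene crop the pin top is at (377,178) and the head's top corners are at (115,207), (170,240), (115,283) and (52,248).

```bash
python3 - <<'E'
from h import *
a,ct=load('top'); b,cs=load('scene')
t=lambda x,y:[190+x/4,130+y/4]
s=lambda x,y:[180+x/3.478,170+y/3.478]
def T(n,p,q):
    P,e=tri(ct,t(*p),cs,s(*q)); print(n,np.round(P,4),'gap',round(e,4))
T('pin',(358,299),(377,178))
T('h++',(440,45),(115,283));T('h-x+y',(437,125),(170,240));T('h--',(505,125),(115,207));T('h+x-y',(508,43),(52,248))
T('handle end top +x',(224,87),(305,419));T('handle end top -x',(224,114),(341,400))
T('wood1 far +y',(114,380),(620,270)) 
print('handle end top z.042', onplane(ct,[t(224,87),t(224,115),t(436,80),t(436,107)],.042).round(4).tolist())
# galley corners at wall top z .014
print('galley corners near', onplane(ct,[t(42,510),t(653,541)],.014).round(4).tolist(),'far z.004',onplane(ct,[t(65,270),t(658,298)],.004).round(4).tolist())
print('pad',onplane(ct,[t(378,40),t(535,40),t(535,192),t(378,192)],.004).round(4).tolist())
# trays
hsv=cv2.cvtColor(a,cv2.COLOR_RGB2HSV)
for n,sl,m in [('metal',(slice(165,265),slice(115,188)),hsv[...,1]<60),('wood',(slice(150,250),slice(395,465)),(hsv[...,0]>18)&(hsv[...,0]<32)&(hsv[...,1]<160)&(hsv[...,2]>40))]:
    w=np.zeros(m.shape,np.uint8); w[sl]=m[sl]; w=cv2.morphologyEx(w,cv2.MORPH_OPEN,np.ones((3,3)))
    c=max(cv2.findContours(w,0,2)[0],key=cv2.contourArea); bx=cv2.boxPoints(cv2.minAreaRect(c)); P=onplane(ct,bx,.032)
    print(n,bx.round().tolist(),P.round(3).tolist(),P.mean(0).round(3),np.linalg.norm(P[1]-P[0]).round(3),np.linalg.norm(P[2]-P[1]).round(3))
E
```

```text
pin [0.5229 0.0178 0.0569] gap 0.0051
h++ [ 0.6911 -0.0369  0.0604] gap 0.01
h-x+y [ 0.6411 -0.038   0.0554] gap 0.0002
h-- [ 0.6415 -0.0839  0.0543] gap 0.0021
h+x-y [ 0.6939 -0.0842  0.0594] gap 0.0051
handle end top +x [0.6757 0.1031 0.0378] gap 0.0059
handle end top -x [0.655  0.1058 0.0369] gap 0.0009
wood1 far +y [0.4767 0.1726 0.0424] gap 0.0088
handle end top z.042 [[0.6727, 0.105, 0.042], [0.6531, 0.105, 0.042], [0.6759, -0.0383, 0.042], [0.657, -0.038, 0.042]]
galley corners near [[0.3912, 0.2276, 0.014], [0.3668, -0.1777, 0.014]] far z.004 [[0.5549, 0.2173, 0.004], [0.531, -0.1891, 0.004]]
pad [[0.7166, 0.0003, 0.004], [0.7153, -0.11, 0.004], [0.6061, -0.107, 0.004], [0.6073, 0.0015, 0.004]]
metal [[124.0, 174.0], [178.0, 174.0], [178.0, 254.0], [124.0, 254.0]] [[0.617, 0.437, 0.032], [0.615, 0.29, 0.032], [0.4, 0.283, 0.032], [0.402, 0.426, 0.032]] [0.509 0.359 0.032] 0.147 0.215
wood [[402.0, 234.0], [409.0, 165.0], [453.0, 169.0], [447.0, 238.0]] [[0.447, -0.307, 0.032], [0.634, -0.335, 0.032], [0.621, -0.456, 0.032], [0.435, -0.424, 0.032]] [ 0.534 -0.381  0.032] 0.189 0.121
```

```bash
cat >> h.py <<'E'
def Rt(th):
    c,s=np.cos(np.radians(th)),np.sin(np.radians(th)); return np.array([[-s,c,0],[c,s,0],[0,0,-1.]])
def yaw():
    m=quat(arm.state()['ee_rot']).as_matrix(); return np.degrees(np.arctan2(m[1,1],m[0,1]))
def plan(*wps,start=None):
    """wps: (pos, yaw of tool y in deg); prints fractions per call"""
    s=arm.state(); p,M=start or (np.array(s['tool_pos']),quat(s['ee_rot']).as_matrix())
    for pos,th in wps:
        pos=np.array(pos); G=Rt(th)
        n=0
        while n<9:
            d=M.T@(pos-p)/.15; w=np.degrees(R.from_matrix(M.T@G).as_rotvec())/30
            if max(abs(d).max(),abs(w).max())<.003: break
            k=max(1,abs(d).max(),abs(w).max()); k=1/np.ceil(k-1e-6) if k>1 else 1
            v=np.round(np.r_[d*k,w*k],3); print(pos,'call',v.tolist(),'rows>=',int(np.ceil(max(np.linalg.norm(v[:3])*150/41.7,np.linalg.norm(v[3:])*30/7.16))))
            p=p+M@v[:3]*.15; M=M@R.from_rotvec(np.radians(v[3:]*30)).as_matrix(); n+=1
E
python3 - <<'E'
from h import *
print(yaw()); plan(((.61,-.012,.24),1.4))
E
```

```text
73.16858982401449
[ 0.61  -0.012  0.24 ] call [-0.979, -0.683, -0.015, -0.0, 0.0, 0.598] rows>= 5
[ 0.61  -0.012  0.24 ] call [-0.856, -0.261, -0.011, -0.0, 0.0, 0.449] rows>= 4
[ 0.61  -0.012  0.24 ] call [-0.893, -0.054, -0.011, -0.0, 0.0, 0.448] rows>= 4
[ 0.61  -0.012  0.24 ] call [-0.882, 0.155, -0.011, -0.001, 0.001, 0.449] rows>= 4
[ 0.61  -0.012  0.24 ] call [-0.822, 0.355, -0.011, -0.0, 0.0, 0.448] rows>= 4
```

>>> {"api": "arm_command", "payload": {"rows": [-0.5,-0.34,0,0,0,0.3,-0.98,-0.68,0,0,0,0.6,-0.98,-0.68,0,0,0,0.6,-0.98,-0.68,0,0,0,0.6,-0.98,-0.68,0,0,0,0.6,-0.98,-0.68,0,0,0,0.6,-0.98,-0.68,0,0,0,0.6], "jaw": 0.7, "newtons": 110}}

```text
t: 0.73
tool_pos: [0.278, 0.4099, 0.2314]
ee_rot: [-0.0, 0.3, 0.954, 0.0]
ft_force: [0.5, 0.6, -0.1]
gripper_width: 0.696
finger_force: 0.0
```

>>> {"api": "arm_command", "payload": {"rows": [-0.86,-0.26,0,0,0,0.45,-0.86,-0.26,0,0,0,0.45,-0.86,-0.26,0,0,0,0.45,-0.86,-0.26,0,0,0,0.45,-0.86,-0.26,0,0,0,0.45,-0.86,-0.26,0,0,0,0.45]}}

```text
t: 1.23
tool_pos: [0.3611, 0.3051, 0.2312]
ee_rot: [-0.0, 0.409, 0.912, -0.0]
ft_force: [-0.1, 0.1, -0.4]
gripper_width: 0.7
finger_force: 0.0
```

>>> {"api": "arm_command", "payload": {"rows": [-0.9,-0.05,0,0,0,0.45,-0.9,-0.05,0,0,0,0.45,-0.9,-0.05,0,0,0,0.45,-0.9,-0.05,0,0,0,0.45,-0.9,-0.05,0,0,0,0.45,-0.9,-0.05,0,0,0,0.45]}}

```text
t: 1.73
tool_pos: [0.4451, 0.1998, 0.2311]
ee_rot: [-0.0, 0.513, 0.858, -0.0]
ft_force: [-0.6, 0.6, 0.4]
gripper_width: 0.698
finger_force: 0.0
```

>>> {"api": "arm_command", "payload": {"rows": [-0.88,0.16,0,0,0,0.45,-0.88,0.16,0,0,0,0.45,-0.88,0.16,0,0,0,0.45,-0.88,0.16,0,0,0,0.45,-0.88,0.16,0,0,0,0.45,-0.88,0.16,0,0,0,0.45]}}

```text
t: 2.23
tool_pos: [0.5285, 0.0952, 0.2311]
ee_rot: [-0.0, 0.611, 0.792, -0.0]
ft_force: [0.2, -0.3, -0.5]
gripper_width: 0.697
finger_force: 0.0
```

>>> {"api": "arm_command", "payload": {"rows": [-0.82,0.36,0,0,0,0.45,-0.82,0.36,0,0,0,0.45,-0.82,0.36,0,0,0,0.45,-0.82,0.36,0,0,0,0.45,-0.82,0.36,0,0,0,0.45,-0.82,0.36,0,0,0,0.45,-0.82,0.36,0,0,0,0.45,-0.82,0.36,0,0,0,0.45]}}

```text
t: 2.9
tool_pos: [0.6117, -0.0098, 0.2318]
ee_rot: [0.0, 0.699, 0.715, 0.0]
ft_force: [-0.3, 0.1, -0.4]
gripper_width: 0.702
finger_force: 0.0
```

```bash
python3 - <<'E'
from h import *
s=arm.state(); print(s['t'],s['tool_pos'].round(4),yaw(),s['ee_rot'].round(4)); snap('wrist','w1.png'); snap('top','t1.png')
E
```

```text
2.9 [ 0.6117 -0.0098  0.2318] 1.2976619575400967 [1.000e-04 6.991e-01 7.151e-01 2.000e-04]
```

View pics/w1.png

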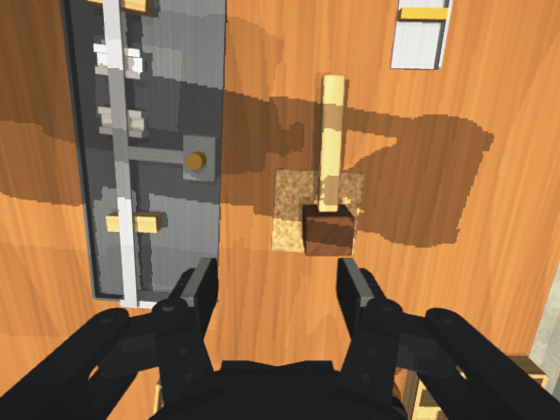

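The wrist view shows the handle from (333,76) to (330,210), the head at (328,232) and the pin top at (195,160).

```bash
python3 - <<'E'
from h import *
a,ct=load('top'); b,cw=load('wrist'); cs=load('scene')[1]
t=lambda x,y:[190+x/4,130+y/4]; s=lambda x,y:[180+x/3.478,170+y/3.478]
print('pin w/s',tri(cw,[195,159],cs,s(377,178)),'w/t',tri(cw,[195,159],ct,t(358,299)), onplane(cw,[[195,159]],.056),onplane(ct,[t(358,299)],.056))
print('hend w/s',tri(cw,[323,76],cs,s(341,400)),tri(cw,[344,76],cs,s(305,419)))
print('handle top',onplane(cw,[[323,76],[344,76],[319,209],[340,210]],.042).round(4).tolist())
print('head top',onplane(cw,[[303,217],[353,217]],.058).round(4).tolist())
plan(((.6645,-.014,.10),1.4),((.6645,-.014,.0125),1.4))
E
```

```text
pin w/s (array([0.52640936, 0.02275199, 0.0615746 ]), np.float64(0.0018388044598458234)) w/t (array([0.52465821, 0.01807053, 0.04940831]), np.float64(0.004894622652202044)) [[0.52559786 0.0213142  0.056     ]] [[0.5244674  0.01571932 0.056     ]]
hend w/s (array([0.65542679, 0.10608579, 0.03751307]), np.float64(0.0010220904037118485)) (array([0.67784543, 0.1041021 , 0.04103543]), np.float64(0.004359037967696202))
handle top [[0.6551, 0.1052, 0.042], [0.6762, 0.1056, 0.042], [0.6601, -0.0343, 0.042], [0.6842, -0.0349, 0.042]]
head top [[0.6407, -0.039, 0.058], [0.6955, -0.0378, 0.058]]
[ 0.6645 -0.014   0.1   ] call [-0.031, 0.35, 0.879, 0.001, 0.0, -0.005] rows>= 4
[ 0.6645 -0.014   0.0125] call [-0.0, -0.0, 0.583, 0.0, 0.0, 0.0] rows>= 3
```

>>> {"api": "arm_command", "payload": {"rows": [-0.03,0.37,0.4,0,0,-0.02,-0.03,0.37,0.7,0,0,-0.02,-0.03,0.37,0.88,0,0,-0.02,-0.03,0.37,0.88,0,0,-0.02,-0.03,0.37,0.88,0,0,-0.02,-0.03,0.37,0.88,0,0,-0.02]}}

```text
t: 3.5
tool_pos: [0.6674, -0.0146, 0.0992]
ee_rot: [-0.001, 0.696, 0.718, -0.0]
ft_force: [0.6, 0.2, 0.0]
gripper_width: 0.699
finger_force: 0.0
```

>>> {"api": "arm_command", "payload": {"rows": [0,0,0.1,0,0,0,0,0,0.2,0,0,0,0,0,0.3,0,0,0,0,0,0.4,0,0,0,0,0,0.5,0,0,0,0,0,0.58,0,0,0,0,0,0.58,0,0,0,0,0,0.58,0,0,0]}}

```text
t: 4.17
tool_pos: [0.6683, -0.0151, 0.0138]
ee_rot: [0.001, 0.696, 0.718, 0.0]
ft_force: [-0.1, -0.7, 0.2]
gripper_width: 0.703
finger_force: 0.0
```

>>> {"api": "arm_command", "payload": {"rows": [0,0,0,0,0,0,0,0,0,0,0,0,0,0,0,0,0,0,0,0,0,0,0,0,0,0,0,0,0,0,0,0,0,0,0,0,0,0,0,0,0,0,0,0,0,0,0,0,0,0,0,0,0,0,0,0,0,0,0,0], "jaw": 0, "newtons": 110}}

```text
t: 5.0
tool_pos: [0.6684, -0.0152, 0.0136]
ee_rot: [0.001, 0.696, 0.718, 0.0]
ft_force: [-1.7, 0.6, 8.9]
gripper_width: 0.239
finger_force: 106.8
```

>>> {"api": "arm_command", "payload": {"rows": [0,0,-0.2,0,0,0,0,0,-0.4,0,0,0,0,0,-0.6,0,0,0,0,0,-0.8,0,0,0,0,0,-0.9,0,0,0,0,0,-0.9,0,0,0,0,0,-0.9,0,0,0]}}

```text
t: 5.58
tool_pos: [0.6679, -0.0151, 0.1474]
ee_rot: [0.0, 0.696, 0.718, 0.0]
ft_force: [-0.3, 0.5, -4.2]
gripper_width: 0.239
finger_force: 108.7
```

>>> {"api": "arm_command", "payload": {"rows": [0.1,-0.15,0,0,0,0,0.2,-0.3,0,0,0,0,0.3,-0.45,0,0,0,0,0.4,-0.6,0,0,0,0,0.5,-0.75,0,0,0,0,0.5,-0.9,0,0,0,0,0.5,-0.985,0,0,0,0,0.5,-0.985,0,0,0,0,0.5,-0.985,0,0,0,0]}}

```text
t: 6.33
tool_pos: [0.5171, 0.0554, 0.1461]
ee_rot: [-0.001, 0.696, 0.718, -0.001]
ft_force: [-0.2, 0.1, -3.2]
gripper_width: 0.241
finger_force: 108.8
```

```bash
python3 - <<'E'
from h import *
s=arm.state(); print(s['t'],s['tool_pos'].round(4),yaw(),s['ft_force'].round(1),s['gripper_width'])
im,cw=snap('wrist','w2.png'); snap('scene','s2.png')
E
```

```text
6.3333 [0.5171 0.0554 0.1461] 1.7704096490201429 [-0.2  0.1 -3.2] 0.24078316086790177
```

View pics/s2.png

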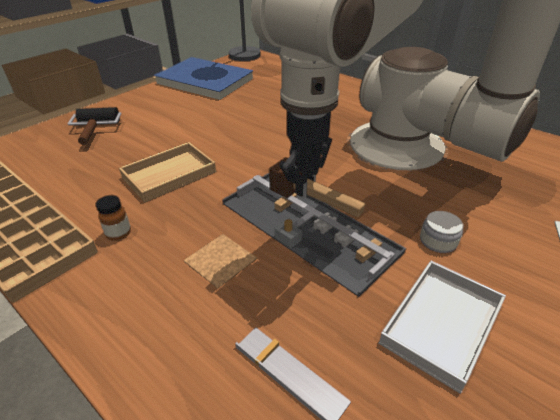

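The mallet is held level above the galley, with its head at (283,180) and its handle end at (362,205). Next I descend to just above the pin.

>>> {"api": "arm_command", "payload": {"rows": [0.06,0.04,0.1,0,0,0,0.06,0.04,0.2,0,0,0,0.06,0.04,0.3,0,0,0,0.06,0.04,0.4,0,0,0,0.06,0.04,0.49,0,0,0,0.06,0.04,0.49,0,0,0,0.06,0.04,0.49,0,0,0,0.06,0.04,0.49,0,0,0]}}

```text
t: 7.1
tool_pos: [0.5241, 0.0644, 0.0742]
ee_rot: [0.0, 0.696, 0.718, 0.0]
ft_force: [0.7, -0.8, -3.0]
gripper_width: 0.236
finger_force: 108.7
```

>>> {"api": "arm_command", "payload": {"rows": [0,0,0.01,0,0,0,0,0,0.02,0,0,0,0,0,0.03,0,0,0,0,0,0.04,0,0,0,0,0,0.05,0,0,0,0,0,0.06,0,0,0,0,0,0.07,0,0,0,0,0,0.07,0,0,0]}}

```text
t: 7.77
tool_pos: [0.5237, 0.0645, 0.0633]
ee_rot: [0.0, 0.696, 0.718, 0.0]
ft_force: [-1.2, 0.1, -0.8]
gripper_width: 0.238
finger_force: 109.6
```

```bash
python3 - <<'E'
from h import *
s=arm.state(); print(s['t'],s['tool_pos'].round(4),yaw(),s['ft_force'].round(1),s['ft_torque'].round(2),s['gripper_width'])
im,cw=snap('scene'); c=cv2.resize(im[150:300,200:420],(800,545),interpolation=cv2.INTER_CUBIC); cv2.imwrite('pics/c3.png',c[:,:,::-1])
E
```

```text
7.7667 [0.5237 0.0645 0.0633] 1.7693882279186417 [-1.2  0.1 -0.8] [ 0.1   0.12 -0.07] 0.23780840831044872
```

View pics/c3.png

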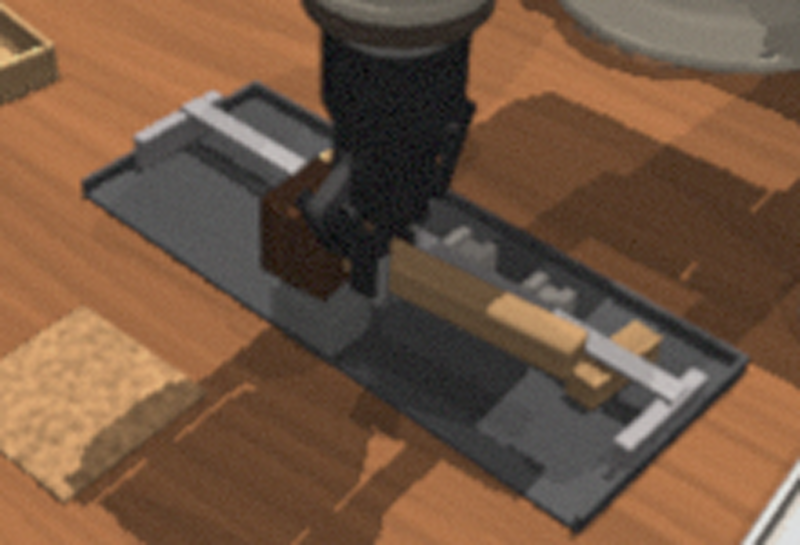

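The head sits over the housing at (300,230) and the keeper is still forward. The head is just touching, so I press on.

>>> {"api": "arm_command", "payload": {"rows": [0,0,0.01,0,0,0,0,0,0.02,0,0,0,0,0,0.03,0,0,0,0,0,0.04,0,0,0,0,0,0.05,0,0,0,0,0,0.05,0,0,0]}}

```text
t: 8.32
tool_pos: [0.5236, 0.0645, 0.0555]
ee_rot: [0.0, 0.696, 0.718, -0.0]
ft_force: [-0.0, 0.7, 0.4]
gripper_width: 0.235
finger_force: 109.6
```

>>> {"api": "arm_command", "payload": {"rows": [0,0,0.01,0,0,0,0,0,0.02,0,0,0,0,0,0.02,0,0,0]}}

```text
t: 8.57
tool_pos: [0.5238, 0.0647, 0.0533]
ee_rot: [0.0, 0.696, 0.718, 0.0]
ft_force: [-3.8, 5.1, 13.2]
gripper_width: 0.241
finger_force: 111.4
```

>>> {"api": "arm_command", "payload": {"rows": [0,0,0.007,0,0,0,0,0,0.013,0,0,0,0,0,0.013,0,0,0]}}

```text
t: 8.82
tool_pos: [0.5245, 0.065, 0.0525]
ee_rot: [0.001, 0.696, 0.718, 0.001]
ft_force: [-4.4, 9.7, 26.2]
gripper_width: 0.237
finger_force: 113.2
```

```bash
python3 - <<'E'
from h import *
s=arm.state(); print(s['t'],s['tool_pos'].round(4),s['ee_rot'],s['ft_force'].round(1),s['ft_torque'].round(2),s['gripper_width'])
im,cw=snap('scene'); c=cv2.resize(im[150:300,200:420],(800,545),interpolation=cv2.INTER_CUBIC); cv2.imwrite('pics/c4.png',c[:,:,::-1])
E
```

```text
8.8167 [0.5245 0.065  0.0525] [0.00073082 0.69608389 0.71795921 0.00111764] [-4.4  9.7 26.2] [ 0.54  1.01 -0.19] 0.23712954691070381
```

View pics/c4.png

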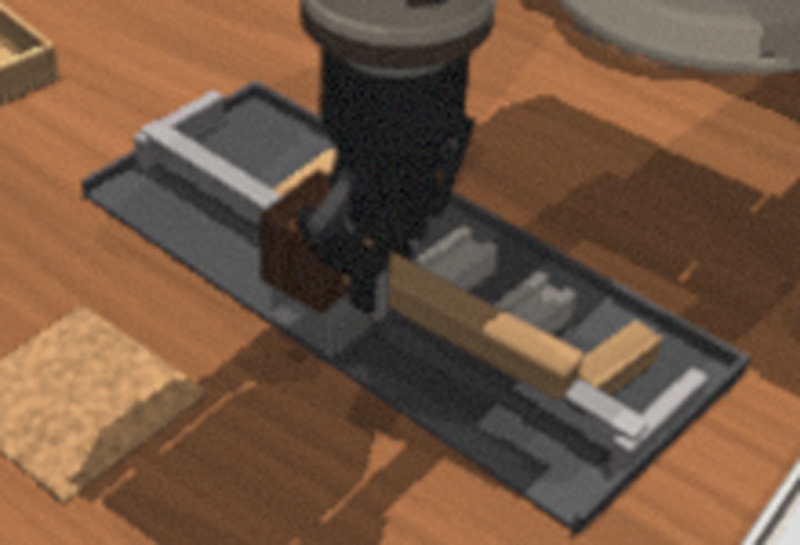

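The keeper is drawn fully back to (200,165)–(640,430) and the pin is bottomed at 29 N. I lift and take the mallet back to the pad.

>>> {"api": "arm_command", "payload": {"rows": [0,0,-0.1,0,0,0,0,0,-0.25,0,0,0,0,0,-0.4,0,0,0,0,0,-0.55,0,0,0,0,0,-0.65,0,0,0,0,0,-0.65,0,0,0,0,0,-0.65,0,0,0]}}

```text
t: 9.45
tool_pos: [0.5236, 0.0643, 0.1479]
ee_rot: [0.0, 0.696, 0.718, -0.0]
ft_force: [-0.6, 0.0, -3.7]
gripper_width: 0.237
finger_force: 109.0
```

>>> {"api": "arm_command", "payload": {"rows": [-0.1,0.15,0,0,0,0,-0.2,0.3,0,0,0,0,-0.3,0.45,0,0,0,0,-0.4,0.6,0,0,0,0,-0.5,0.75,0,0,0,0,-0.54,0.9,0,0,0,0,-0.54,0.93,0,0,0,0,-0.54,0.93,0,0,0,0,-0.54,0.93,0,0,0,0]}}

```text
t: 10.2
tool_pos: [0.6647, -0.012, 0.1463]
ee_rot: [-0.001, 0.696, 0.718, -0.001]
ft_force: [-0.3, 0.6, -4.5]
gripper_width: 0.234
finger_force: 109.2
```

```bash
python3 - <<'E'
from h import *
s=arm.state(); print(s['t'],s['tool_pos'].round(4),yaw(),s['ft_force'].round(1),s['ft_torque'].round(2),s['gripper_width'])
im,cw=snap('scene'); c=cv2.resize(im[150:300,160:380],(800,545),interpolation=cv2.INTER_CUBIC); cv2.imwrite('pics/c5.png',c[:,:,::-1])
E
```

```text
10.2 [ 0.6647 -0.012   0.1463] 1.7687160041907923 [-0.3  0.6 -4.5] [ 0.15 -0.03  0.02] 0.23439950453258546
```

View pics/c5.png

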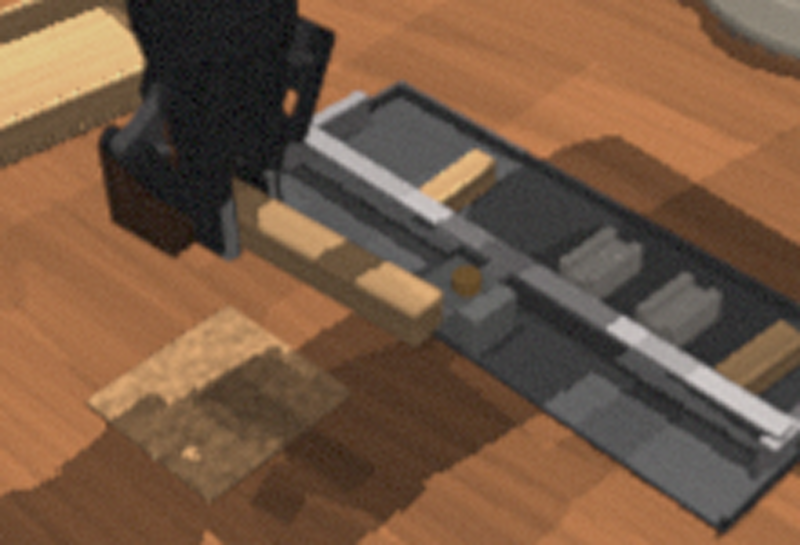

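The mallet is held level over the pad (pad centre about (215,405)), the keeper is back and the pin is low at (466,280). Lowering it now.

>>> {"api": "arm_command", "payload": {"rows": [0,0.01,0.15,0,0,0,0,0.01,0.3,0,0,0,0,0.01,0.45,0,0,0,0,0.01,0.6,0,0,0,0,0.01,0.7,0,0,0,0,0.01,0.8,0,0,0,0,0.01,0.86,0,0,0,0,0.01,0.86,0,0,0,0,0.01,0.86,0,0,0]}}

```text
t: 11.0
tool_pos: [0.6667, -0.012, 0.0196]
ee_rot: [-0.0, 0.696, 0.718, -0.0]
ft_force: [0.4, 0.3, -2.5]
gripper_width: 0.239
finger_force: 109.3
```

>>> {"api": "arm_command", "payload": {"rows": [0,0,0.005,0,0,0,0,0,0.01,0,0,0,0,0,0.015,0,0,0,0,0,0.015,0,0,0]}}

```text
t: 11.33
tool_pos: [0.6672, -0.0122, 0.0175]
ee_rot: [0.0, 0.696, 0.718, 0.0]
ft_force: [-0.1, 0.7, -2.8]
gripper_width: 0.236
finger_force: 109.3
```

>>> {"api": "arm_command", "payload": {"rows": [0,0,0.005,0,0,0,0,0,0.01,0,0,0,0,0,0.015,0,0,0,0,0,0.02,0,0,0,0,0,0.02,0,0,0,0,0,0.02,0,0,0]}}

```text
t: 11.83
tool_pos: [0.667, -0.0122, 0.014]
ee_rot: [-0.0, 0.696, 0.718, -0.0]
ft_force: [-0.2, 0.2, -4.1]
gripper_width: 0.236
finger_force: 109.3
```

>>> {"api": "arm_command", "payload": {"rows": [0,0,0.005,0,0,0,0,0,0.01,0,0,0,0,0,0.015,0,0,0,0,0,0.015,0,0,0]}}

```text
t: 12.17
tool_pos: [0.6672, -0.012, 0.0133]
ee_rot: [0.0, 0.696, 0.718, 0.0]
ft_force: [-7.6, 2.9, 14.8]
gripper_width: 0.24
finger_force: 112.1
```

>>> {"api": "arm_command", "payload": {"rows": [0,0,-0.008,0,0,0,0,0,-0.008,0,0,0,0,0,-0.008,0,0,0]}}

```text
t: 12.42
tool_pos: [0.6673, -0.0121, 0.0135]
ee_rot: [0.0, 0.696, 0.718, 0.0]
ft_force: [-1.2, 1.5, 5.8]
gripper_width: 0.245
finger_force: 110.2
```

>>> {"api": "arm_command", "payload": {"rows": [0,0,0,0,0,0,0,0,0,0,0,0,0,0,0,0,0,0,0,0,0,0,0,0,0,0,0,0,0,0,0,0,0,0,0,0,0,0,0,0,0,0,0,0,0,0,0,0], "jaw": 0.7}}

```text
t: 13.08
tool_pos: [0.667, -0.0122, 0.013]
ee_rot: [-0.0, 0.696, 0.718, -0.0]
ft_force: [0.8, -0.2, -0.3]
gripper_width: 0.701
finger_force: 0.0
```

>>> {"api": "arm_command", "payload": {"rows": [0,0,-0.2,0,0,0,0,0,-0.5,0,0,0,0,0,-0.8,0,0,0,0,0,-1,0,0,0,0,0,-1,0,0,0,0,0,-1,0,0,0,0,0,-1,0,0,0]}}

```text
t: 13.67
tool_pos: [0.6668, -0.0121, 0.1627]
ee_rot: [-0.0, 0.696, 0.718, -0.0]
ft_force: [-0.6, -0.3, -0.4]
gripper_width: 0.698
finger_force: 0.0
```

```bash
python3 - <<'E'
from h import *
s=arm.state(); print(s['t'],s['tool_pos'].round(4),yaw())
plan(((.40,.04,.26),86.6))
E
```

```text
13.6667 [ 0.6668 -0.0121  0.1627] 1.7662378684781974
[0.4  0.04 0.26] call [0.134, -0.589, -0.216, -0.0, -0.0, -0.943] rows>= 4
[0.4  0.04 0.26] call [0.397, -0.455, -0.216, -0.0, -0.0, -0.942] rows>= 4
[0.4  0.04 0.26] call [0.566, -0.213, -0.216, -0.0, -0.001, -0.943] rows>= 4
```

>>> {"api": "arm_command", "payload": {"rows": [0.03,-0.15,-0.1,0,0,-0.24,0.07,-0.3,-0.22,0,0,-0.47,0.13,-0.59,-0.22,0,0,-0.94,0.13,-0.59,-0.22,0,0,-0.94,0.13,-0.59,-0.22,0,0,-0.94,0.13,-0.59,-0.22,0,0,-0.94,0.13,-0.59,-0.22,0,0,-0.94]}}

```text
t: 14.25
tool_pos: [0.5786, 0.0044, 0.1953]
ee_rot: [-0.0, 0.502, 0.865, -0.0]
ft_force: [0.7, -0.1, 0.2]
gripper_width: 0.699
finger_force: 0.0
```

>>> {"api": "arm_command", "payload": {"rows": [0.4,-0.45,-0.22,0,0,-0.94,0.4,-0.45,-0.22,0,0,-0.94,0.4,-0.45,-0.22,0,0,-0.94,0.4,-0.45,-0.22,0,0,-0.94,0.4,-0.45,-0.22,0,0,-0.94,0.4,-0.45,-0.22,0,0,-0.94]}}

```text
t: 14.75
tool_pos: [0.4903, 0.0227, 0.2287]
ee_rot: [-0.0, 0.277, 0.961, -0.0]
ft_force: [0.5, 0.7, -0.3]
gripper_width: 0.701
finger_force: 0.0
```

>>> {"api": "arm_command", "payload": {"rows": [0.5,-0.21,-0.22,0,0,-0.94,0.5,-0.21,-0.22,0,0,-0.94,0.5,-0.21,-0.22,0,0,-0.94,0.5,-0.21,-0.22,0,0,-0.94,0.5,-0.21,-0.22,0,0,-0.94,0.5,-0.21,-0.22,0,0,-0.94,0.5,-0.21,-0.22,0,0,-0.94,0.5,-0.21,-0.22,0,0,-0.94]}}

```text
t: 15.42
tool_pos: [0.4096, 0.0356, 0.2615]
ee_rot: [-0.001, 0.034, 0.999, 0.0]
ft_force: [-0.3, 0.5, 0.7]
gripper_width: 0.702
finger_force: 0.0
```

```bash
python3 - <<'E'
from h import *
s=arm.state(); print(s['t'],s['tool_pos'].round(4),yaw(),s['q'].round(2))
snap('wrist','w3.png'); snap('top','t3.png'); snap('scene','s3.png')
E
```

```text
15.4167 [0.4096 0.0356 0.2615] 86.08974954257607 [-0.1  -0.21  1.72 -0.    1.63 -1.6 ]
```

View pics/w3.png

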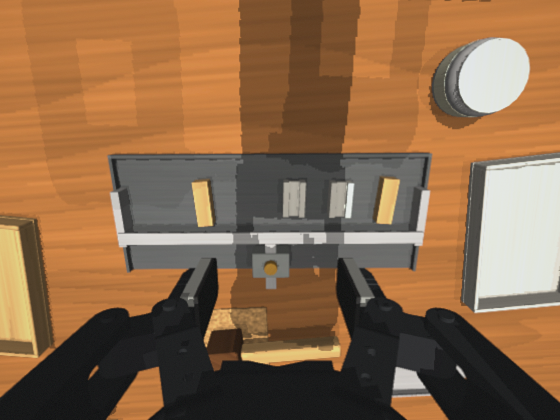

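The wrist view shows wood at (203,203) and (388,201), metal at (294,199) and (341,199), the keeper bar back at row 238 and the mallet on its pad.

```bash
cat >> h.py <<'E'
def pieces(im,ci,box,zt=.024,amin=150):
    h=cv2.cvtColor(im,cv2.COLOR_RGB2HSV); r0,r1,c0,c1=box; out=[]
    masks={'wood':(h[...,0]>12)&(h[...,0]<30)&(h[...,1]>70)&(h[...,2]>60),'metal':(h[...,1]<50)&(h[...,2]>88)}
    for n,m in masks.items():
        w=np.zeros(m.shape,np.uint8); w[r0:r1,c0:c1]=m[r0:r1,c0:c1]; w=cv2.morphologyEx(w,cv2.MORPH_CLOSE,np.ones((5,5)))
        for c in cv2.findContours(w,0,2)[0]:
            if cv2.contourArea(c)<amin: continue
            P=onplane(ci,c[:,0,:].astype(float),zt)
            (x,y),(a,b),th=cv2.minAreaRect((P[:,:2]*1000).astype(np.float32))
            if a<b: th+=90; a,b=b,a
            th=(th+90)%180-90
            px=c[:,0,:].mean(0); out.append((n,x/1000,y/1000,a,b,th)); print(n,'c=(%.4f,%.4f) %.0fx%.0f mm long axis yaw %.1f'%(x/1000,y/1000,a,b,th),'px',px.round())
    return out
E
python3 - <<'E'
from h import *
im,ci=load('wrist'); print(im[199,285:305].mean(1).round(), im[190,255:270].mean(1).round())
pieces(im,ci,(172,232,125,415))
im,ci=load('top'); pieces(im,ci,(222,255,205,350),amin=40)
E
```

```text
[169. 169. 169. 163. 148. 161. 170. 172. 171. 171. 170. 167. 167. 156.
 144. 161. 167. 168. 169. 167.] [72. 72. 72. 73. 72. 71. 73. 73. 72. 73. 72. 71. 72. 73. 71.]
wood c=(0.4342,-0.0618) 64x24 mm long axis yaw -0.3 px [202. 201.]
wood c=(0.4466,0.1736) 63x26 mm long axis yaw -8.3 px [386. 200.]
metal c=(0.4421,0.0480) 93x59 mm long axis yaw 86.1 px [288. 212.]
metal c=(0.4478,0.1541) 107x79 mm long axis yaw 86.1 px [369. 213.]
metal c=(0.4313,-0.0886) 142x79 mm long axis yaw 86.1 px [190. 210.]
metal c=(0.4731,-0.1408) 56x16 mm long axis yaw 89.4 px [340. 226.]
metal c=(0.4408,0.0624) 307x85 mm long axis yaw 89.4 px [256. 245.]
```

```bash
sed -i 's/h\[...,2\]>88/h[...,2]>120/' h.py; python3 - <<'E'
from h import *
im,ci=load('wrist'); 
pieces(im,ci,(172,228,125,415))
im,ct=load('top'); print('top'); pieces(im,ct,(222,255,205,350),amin=40)
for P in [(.4342,-.0618,.024),(.4466,.1736,.024)]: print(project(ct,P))
E
```

```text
wood c=(0.4342,-0.0618) 64x24 mm long axis yaw -0.3 px [202. 201.]
wood c=(0.4466,0.1736) 63x26 mm long axis yaw -8.3 px [386. 200.]
metal c=(0.4423,0.1168) 48x30 mm long axis yaw -5.2 px [342. 201.]
metal c=(0.4369,0.0555) 48x28 mm long axis yaw -5.0 px [295. 197.]
top
metal c=(0.4731,-0.1408) 56x16 mm long axis yaw 89.4 px [341. 226.]
metal c=(0.4408,0.0624) 307x85 mm long axis yaw 89.4 px [259. 244.]
[[309.16953226 239.93965354]]
[[220.49413198 236.17384842]]
```

```bash
python3 - <<'E'
from h import *
ct=load('top')[1]; t=lambda x,y:[190+x/4,130+y/4]
print(onplane(ct,[t(122,425),t(212,434),t(303,440),t(482,441)],.024).round(4).tolist())
plan(((.442,.1155,.13),85))
E
```

```text
[[0.4464, 0.1736, 0.024], [0.4398, 0.1137, 0.024], [0.4352, 0.0533, 0.024], [0.4333, -0.0653, 0.024]]
[0.442  0.1155 0.13  ] call [-0.183, 0.546, 0.878, -0.0, -0.002, 0.042] rows>= 4
```

>>> {"api": "arm_command", "payload": {"rows": [-0.1,0.2,0.3,0,0,0.04,-0.18,0.4,0.6,0,0,0.04,-0.18,0.54,0.88,0,0,0.04,-0.18,0.54,0.88,0,0,0.04,-0.18,0.54,0.88,0,0,0.04,-0.18,0.54,0.88,0,0,0.04,-0.18,0.54,0.88,0,0,0.04,-0.18,0.54,0.88,0,0,0.04], "jaw": 0.5, "newtons": 60}}

```text
t: 16.23
tool_pos: [0.442, 0.1143, 0.1316]
ee_rot: [0.001, 0.043, 0.999, 0.0]
ft_force: [1.1, -0.6, 0.4]
gripper_width: 0.503
finger_force: 0.0
```

```bash
cp pics/last_wrist.npz pics/w3.npz; python3 - <<'E'
from h import *
s=arm.state(); print(s['t'],s['tool_pos'].round(4),yaw())
im,c2=snap('wrist','w4.png')
print(project(c2,[(.441,.115,.024),(.4367,.0545,.024),(.4465,.1736,.024)]))
pieces(im,c2,(60,262,100,500))
E
```

```text
16.2333 [0.442  0.1143 0.1316] 85.11206126039808
[[277.63320065 207.62633686]
 [207.07412079 208.57295196]
 [346.16602796 208.18840084]]
wood c=(0.4466,0.1745) 63x24 mm long axis yaw -8.0 px [348. 208.]
wood c=(0.4039,0.1347) 319x164 mm long axis yaw 81.1 px [384. 142.]
metal c=(0.4807,0.0033) 106x3 mm long axis yaw 85.1 px [164. 259.]
metal c=(0.4889,0.1100) 75x5 mm long axis yaw 85.1 px [273. 258.]
metal c=(0.4664,0.1966) 64x61 mm long axis yaw -4.8 px [392. 231.]
metal c=(0.4421,0.1161) 47x28 mm long axis yaw -4.9 px [277. 206.]
metal c=(0.4369,0.0553) 47x28 mm long axis yaw -5.0 px [206. 208.]
metal c=(0.4569,0.2941) 106x18 mm long axis yaw 7.4 px [489. 180.]
```

View pics/w4.png

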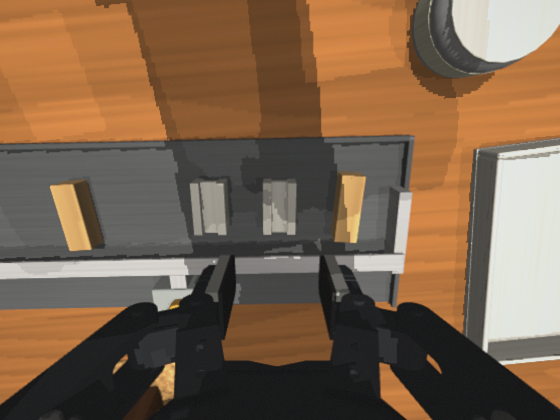

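Up close, the metal blocks are at (277,206) and (206,208) and wood B is at (348,208). Both wrist heights give the same position and size at z=24 mm, which confirms the height. Picking metal A.

>>> {"api": "arm_command", "payload": {"rows": [0,0.01,0.15,0,0,0,0,0.01,0.3,0,0,0,0,0.01,0.45,0,0,0,0,0.01,0.6,0,0,0,0,0.01,0.7,0,0,0,0,0.01,0.78,0,0,0,0,0.01,0.83,0,0,0,0,0.01,0.83,0,0,0,0,0.01,0.83,0,0,0]}}

```text
t: 17.03
tool_pos: [0.4418, 0.1161, 0.0063]
ee_rot: [0.0, 0.042, 0.999, 0.0]
ft_force: [-0.1, 1.4, 0.6]
gripper_width: 0.5
finger_force: 0.0
```

>>> {"api": "arm_command", "payload": {"rows": [0,0,0,0,0,0,0,0,0,0,0,0,0,0,0,0,0,0,0,0,0,0,0,0,0,0,0,0,0,0,0,0,0,0,0,0,0,0,0,0,0,0], "jaw": 0, "newtons": 60}}

```text
t: 17.62
tool_pos: [0.4422, 0.1163, 0.0069]
ee_rot: [0.001, 0.042, 0.999, 0.0]
ft_force: [-1.4, -1.2, 8.4]
gripper_width: 0.317
finger_force: 59.9
```

>>> {"api": "arm_command", "payload": {"rows": [0,0,-0.15,0,0,0,0,0,-0.3,0,0,0,0,0,-0.5,0,0,0,0,0,-0.7,0,0,0,0,0,-0.7,0,0,0,0,0,-0.7,0,0,0]}}

```text
t: 18.12
tool_pos: [0.4424, 0.1164, 0.1127]
ee_rot: [0.002, 0.042, 0.999, 0.0]
ft_force: [-0.8, -0.3, -0.7]
gripper_width: 0.311
finger_force: 59.2
```

```bash
python3 - <<'E'
from h import *
s=arm.state(); print(s['t'],s['tool_pos'].round(4),yaw(),s['gripper_width']); snap('top','t4.png')
a,ct=load('top'); hsv=cv2.cvtColor(a,cv2.COLOR_RGB2HSV)
m=(hsv[...,1]<60)&(hsv[...,2]>90)
w=np.zeros(m.shape,np.uint8); w[165:265,115:185]=m[165:265,115:185]; w=cv2.morphologyEx(w,cv2.MORPH_OPEN,np.ones((3,3)))
for c in cv2.findContours(w,0,2)[0]:
  if cv2.contourArea(c)>500: bx=cv2.boxPoints(cv2.minAreaRect(c)); P=onplane(ct,bx,.02); print(bx.round(),P.mean(0))
plan(((.455,.355,.12),85))
E
```

```text
18.1167 [0.4424 0.1164 0.1127] 85.17221259972548 0.3110748098326981
[[127. 263.]
 [129. 176.]
 [182. 177.]
 [179. 264.]] [0.49411847 0.35366371 0.02      ]
[0.455 0.355 0.12 ] call [0.023, 0.797, -0.029, 0.0, 0.002, 0.003] rows>= 3
[0.455 0.355 0.12 ] call [0.023, 0.796, -0.029, 0.0, 0.001, 0.003] rows>= 3
```

```bash
cat >> h.py <<'E'
def tray(ci,im,box,kind,z):
    h=cv2.cvtColor(im,cv2.COLOR_RGB2HSV); r0,r1,c0,c1=box
    m=(h[...,1]<60)&(h[...,2]>150) if kind=='metal' else (h[...,0]>18)&(h[...,0]<32)&(h[...,1]<150)&(h[...,2]>120)
    w=np.zeros(m.shape,np.uint8); w[r0:r1,c0:c1]=m[r0:r1,c0:c1]; w=cv2.morphologyEx(w,cv2.MORPH_OPEN,np.ones((5,5)))
    c=max(cv2.findContours(w,0,2)[0],key=cv2.contourArea); bx=cv2.boxPoints(cv2.minAreaRect(c)); P=onplane(ci,bx,z)
    print(kind,bx.round().tolist(),P[:,:2].round(3).tolist(),'mid',P.mean(0)[:2].round(4),[np.linalg.norm(P[i+1]-P[i]).round(3) for i in (0,1)])
E
python3 - <<'E'
from h import *
for f in ['top0','t3','t4']:
    a=cv2.imread('pics/'+f+'.png')[:,:,::-1]; ct=load('top')[1]
    tray(ct,a,(165,275,115,190),'metal',.006); tray(ct,a,(150,250,395,470),'wood',.006)
E
```

```text
metal [[129.0, 178.0], [175.0, 178.0], [175.0, 249.0], [129.0, 249.0]] [[0.612, 0.433], [0.61, 0.305], [0.415, 0.298], [0.416, 0.423]] mid [0.5132 0.3646] [np.float64(0.128), np.float64(0.196)]
wood [[410.0, 237.0], [411.0, 166.0], [452.0, 167.0], [451.0, 237.0]] [[0.442, -0.334], [0.637, -0.35], [0.634, -0.464], [0.439, -0.445]] mid [ 0.538  -0.3984] [np.float64(0.196), np.float64(0.114)]
metal [[129.0, 178.0], [175.0, 178.0], [175.0, 249.0], [129.0, 249.0]] [[0.612, 0.433], [0.61, 0.305], [0.415, 0.298], [0.416, 0.423]] mid [0.5132 0.3646] [np.float64(0.128), np.float64(0.196)]
wood [[408.0, 234.0], [415.0, 165.0], [453.0, 169.0], [447.0, 238.0]] [[0.448, -0.33], [0.638, -0.36], [0.627, -0.466], [0.437, -0.434]] mid [ 0.5373 -0.3974] [np.float64(0.193), np.float64(0.107)]
metal [[129.0, 178.0], [180.0, 178.0], [180.0, 274.0], [129.0, 274.0]] [[0.612, 0.433], [0.61, 0.291], [0.348, 0.283], [0.35, 0.419]] mid [0.48   0.3564] [np.float64(0.142), np.float64(0.262)]
wood [[410.0, 236.0], [412.0, 166.0], [453.0, 167.0], [450.0, 237.0]] [[0.443, -0.334], [0.638, -0.353], [0.633, -0.465], [0.438, -0.443]] mid [ 0.5378 -0.3985] [np.float64(0.196), np.float64(0.112)]
```

The metal tray has not moved; its centre is about (0.512, 0.362).

>>> {"api": "arm_command", "payload": {"rows": [0,0.2,0,0,0,0,0,0.4,0,0,0,0,0,0.6,0,0,0,0,0,0.8,0,0,0,0,0,0.82,0,0,0,0,0,0.82,0,0,0,0]}}

```text
t: 18.67
tool_pos: [0.4511, 0.2399, 0.1093]
ee_rot: [-0.001, 0.041, 0.999, -0.0]
ft_force: [-0.0, 0.6, -0.8]
gripper_width: 0.309
finger_force: 59.4
```

>>> {"api": "arm_command", "payload": {"rows": [0,0.2,0,0,0,0,0,0.4,0,0,0,0,0,0.6,0,0,0,0,0,0.8,0,0,0,0,0,0.82,0,0,0,0,0,0.82,0,0,0,0,0,0.82,0,0,0,0]}}

```text
t: 19.25
tool_pos: [0.462, 0.3602, 0.1098]
ee_rot: [-0.001, 0.042, 0.999, -0.001]
ft_force: [0.6, -1.0, -1.4]
gripper_width: 0.314
finger_force: 59.5
```

>>> {"api": "arm_command", "payload": {"rows": [0,0,0.12,0,0,0,0,0,0.24,0,0,0,0,0,0.36,0,0,0,0,0,0.48,0,0,0,0,0,0.58,0,0,0,0,0,0.64,0,0,0,0,0,0.68,0,0,0,0,0,0.68,0,0,0,0,0,0.68,0,0,0]}}

```text
t: 20.0
tool_pos: [0.4624, 0.3608, 0.0089]
ee_rot: [0.0, 0.042, 0.999, -0.0]
ft_force: [0.4, -1.0, 0.4]
gripper_width: 0.312
finger_force: 60.8
```

>>> {"api": "arm_command", "payload": {"rows": [0,0,0,0,0,0,0,0,0,0,0,0,0,0,0,0,0,0,0,0,0,0,0,0], "jaw": 0.5}}

```text
t: 20.33
tool_pos: [0.4622, 0.3614, 0.0088]
ee_rot: [0.0, 0.042, 0.999, 0.0]
ft_force: [0.2, 0.1, -0.4]
gripper_width: 0.502
finger_force: 0.0
```

>>> {"api": "arm_command", "payload": {"rows": [0,0,-0.15,0,0,0,0,0,-0.4,0,0,0,0,0,-0.7,0,0,0,0,0,-0.7,0,0,0,0,0,-0.7,0,0,0]}}

```text
t: 20.75
tool_pos: [0.4633, 0.3622, 0.1167]
ee_rot: [0.002, 0.042, 0.999, 0.001]
ft_force: [-0.6, 0.1, -1.2]
gripper_width: 0.505
finger_force: 0.0
```

```bash
python3 - <<'E'
from h import *
s=arm.state(); print(s['t'],s['tool_pos'].round(4),yaw(),s['gripper_width'])
plan(((.437,.0545,.115),85),((.437,.0545,.0065),85))
E
```

```text
20.75 [0.4633 0.3622 0.1167] 85.17481546163131 0.5054431891917627
[0.437  0.0545 0.115 ] call [0.001, -0.686, 0.002, 0.002, 0.003, 0.002] rows>= 3
[0.437  0.0545 0.115 ] call [-0.0, -0.686, 0.002, 0.002, 0.003, 0.002] rows>= 3
[0.437  0.0545 0.115 ] call [-0.001, -0.687, 0.003, 0.002, 0.002, 0.002] rows>= 3
[0.437  0.0545 0.0065] call [0.0, 0.0, 0.724, -0.0, 0.0, -0.0] rows>= 3
```

>>> {"api": "arm_command", "payload": {"rows": [0,-0.2,0,0,0,0,0,-0.4,0,0,0,0,0,-0.685,0,0,0,0,0,-0.685,0,0,0,0]}}

```text
t: 21.08
tool_pos: [0.4524, 0.2544, 0.1123]
ee_rot: [-0.001, 0.043, 0.999, -0.001]
ft_force: [-1.5, 0.8, 0.8]
gripper_width: 0.5
finger_force: 0.0
```

>>> {"api": "arm_command", "payload": {"rows": [0,-0.28,0,0,0,0,0,-0.55,0,0,0,0,0,-0.685,0,0,0,0,0,-0.685,0,0,0,0]}}

```text
t: 21.42
tool_pos: [0.4441, 0.1535, 0.1128]
ee_rot: [-0.001, 0.043, 0.999, -0.001]
ft_force: [-0.3, 0.8, 0.6]
gripper_width: 0.502
finger_force: 0.0
```

>>> {"api": "arm_command", "payload": {"rows": [0,-0.28,0,0,0,0,0,-0.5,0,0,0,0,0,-0.685,0,0,0,0,0,-0.685,0,0,0,0,0,-0.685,0,0,0,0,0,-0.685,0,0,0,0]}}

```text
t: 21.92
tool_pos: [0.4361, 0.0547, 0.1132]
ee_rot: [-0.0, 0.042, 0.999, 0.0]
ft_force: [-0.3, 0.6, 0.5]
gripper_width: 0.503
finger_force: 0.0
```

```bash
python3 - <<'E'
from h import *
s=arm.state(); print(s['t'],s['tool_pos'].round(4),yaw(),s['gripper_width'])
im,c2=snap('wrist','w5.png'); pieces(im,c2,(150,255,100,420))
plan(((.437,.0545,.0065),85))
E
```

```text
21.9167 [0.4361 0.0547 0.1132] 85.1408613026527 0.5028634309584448
wood c=(0.4314,-0.0596) 59x29 mm long axis yaw -0.5 px [132. 214.]
wood c=(0.4459,0.1612) 64x14 mm long axis yaw 3.0 px [410. 215.]
metal c=(0.4366,0.0560) 48x29 mm long axis yaw -4.8 px [285. 217.]
metal c=(0.4319,0.1460) 85x42 mm long axis yaw 1.2 px [392. 204.]
metal c=(0.4183,-0.0452) 92x86 mm long axis yaw 85.1 px [157. 212.]
[0.437  0.0545 0.0065] call [-0.007, -0.003, 0.711, 0.0, -0.001, 0.007] rows>= 3
```

>>> {"api": "arm_command", "payload": {"rows": [0,0,0.15,0,0,0,0,0,0.3,0,0,0,0,0,0.45,0,0,0,0,0,0.58,0,0,0,0,0,0.66,0,0,0,0,0,0.71,0,0,0,0,0,0.71,0,0,0,0,0,0.71,0,0,0]}}

```text
t: 22.63
tool_pos: [0.4362, 0.0548, 0.0072]
ee_rot: [-0.0, 0.042, 0.999, -0.0]
ft_force: [-0.2, -0.1, -0.4]
gripper_width: 0.497
finger_force: 0.0
```

>>> {"api": "arm_command", "payload": {"rows": [0,0,0,0,0,0,0,0,0,0,0,0,0,0,0,0,0,0,0,0,0,0,0,0,0,0,0,0,0,0,0,0,0,0,0,0,0,0,0,0,0,0], "jaw": 0}}

```text
t: 23.22
tool_pos: [0.4368, 0.0544, 0.0082]
ee_rot: [0.001, 0.042, 0.999, 0.0]
ft_force: [-0.9, 2.1, 6.7]
gripper_width: 0.31
finger_force: 60.0
```

>>> {"api": "arm_command", "payload": {"rows": [0,0,-0.15,0,0,0,0,0,-0.3,0,0,0,0,0,-0.5,0,0,0,0,0,-0.7,0,0,0,0,0,-0.7,0,0,0,0,0,-0.7,0,0,0]}}

```text
t: 23.72
tool_pos: [0.4371, 0.0542, 0.114]
ee_rot: [0.002, 0.042, 0.999, -0.0]
ft_force: [0.0, -0.1, -0.7]
gripper_width: 0.31
finger_force: 59.2
```

```bash
python3 - <<'E'
from h import *
s=arm.state(); print(s['t'],s['tool_pos'].round(4),yaw(),s['gripper_width'])
snap('top','t5.png'); a,ct=load('top'); tray(ct,a,(165,275,115,177),'metal',.006)
plan(((.557,.365,.12),85))
E
```

```text
23.7167 [0.4371 0.0542 0.114 ] 85.16992935848862 0.30987253639915235
metal [[129.0, 178.0], [175.0, 178.0], [175.0, 249.0], [129.0, 249.0]] [[0.612, 0.433], [0.61, 0.305], [0.415, 0.298], [0.416, 0.423]] mid [0.5132 0.3646] [np.float64(0.128), np.float64(0.196)]
[0.557 0.365 0.12 ] call [-0.209, 0.711, -0.016, -0.0, 0.001, 0.002] rows>= 3
[0.557 0.365 0.12 ] call [-0.208, 0.711, -0.016, -0.0, 0.001, 0.002] rows>= 3
[0.557 0.365 0.12 ] call [-0.208, 0.71, -0.017, -0.0, 0.001, 0.002] rows>= 3
```

>>> {"api": "arm_command", "payload": {"rows": [-0.1,0.2,0,0,0,0,-0.15,0.4,0,0,0,0,-0.21,0.6,0,0,0,0,-0.21,0.71,0,0,0,0,-0.21,0.71,0,0,0,0]}}

```text
t: 24.18
tool_pos: [0.4762, 0.1603, 0.1107]
ee_rot: [-0.001, 0.041, 0.999, 0.0]
ft_force: [0.2, -0.1, -1.1]
gripper_width: 0.312
finger_force: 59.3
```

>>> {"api": "arm_command", "payload": {"rows": [-0.1,0.2,0,0,0,0,-0.15,0.4,0,0,0,0,-0.21,0.6,0,0,0,0,-0.21,0.71,0,0,0,0,-0.21,0.71,0,0,0,0]}}

```text
t: 24.6
tool_pos: [0.5166, 0.2633, 0.1106]
ee_rot: [-0.001, 0.041, 0.999, -0.0]
ft_force: [-0.1, 0.2, -0.1]
gripper_width: 0.309
finger_force: 59.4
```

>>> {"api": "arm_command", "payload": {"rows": [-0.1,0.2,0,0,0,0,-0.15,0.4,0,0,0,0,-0.21,0.6,0,0,0,0,-0.21,0.71,0,0,0,0,-0.21,0.71,0,0,0,0,-0.21,0.71,0,0,0,0]}}

```text
t: 25.1
tool_pos: [0.5568, 0.3641, 0.1108]
ee_rot: [-0.001, 0.042, 0.999, -0.001]
ft_force: [0.3, 0.6, -0.6]
gripper_width: 0.311
finger_force: 59.5
```

>>> {"api": "arm_command", "payload": {"rows": [0,0,0.12,0,0,0,0,0,0.24,0,0,0,0,0,0.36,0,0,0,0,0,0.46,0,0,0,0,0,0.54,0,0,0,0,0,0.62,0,0,0,0,0,0.67,0,0,0,0,0,0.67,0,0,0,0,0,0.67,0,0,0]}}

```text
t: 25.85
tool_pos: [0.5574, 0.3645, 0.0117]
ee_rot: [0.0, 0.042, 0.999, -0.0]
ft_force: [0.5, 0.2, -0.9]
gripper_width: 0.311
finger_force: 59.5
```

>>> {"api": "arm_command", "payload": {"rows": [0,0,0.01,0,0,0,0,0,0.013,0,0,0,0,0,0.013,0,0,0]}}

```text
t: 26.1
tool_pos: [0.5573, 0.3648, 0.01]
ee_rot: [0.0, 0.042, 0.999, 0.0]
ft_force: [-1.3, 0.4, -0.2]
gripper_width: 0.315
finger_force: 59.5
```

>>> {"api": "arm_command", "payload": {"rows": [0,0,0,0,0,0,0,0,0,0,0,0,0,0,0,0,0,0,0,0,0,0,0,0], "jaw": 0.5}}

```text
t: 26.43
tool_pos: [0.5572, 0.3647, 0.0097]
ee_rot: [0.0, 0.042, 0.999, -0.0]
ft_force: [0.1, -0.6, 0.4]
gripper_width: 0.498
finger_force: 0.0
```

>>> {"api": "arm_command", "payload": {"rows": [0,0,-0.15,0,0,0,0,0,-0.4,0,0,0,0,0,-0.7,0,0,0,0,0,-0.7,0,0,0,0,0,-0.7,0,0,0]}}

```text
t: 26.85
tool_pos: [0.5584, 0.3653, 0.1181]
ee_rot: [0.002, 0.042, 0.999, 0.001]
ft_force: [-0.3, -0.8, -0.8]
gripper_width: 0.505
finger_force: 0.0
```

```bash
python3 - <<'E'
from h import *
s=arm.state(); print(s['t'],s['tool_pos'].round(4),yaw(),s['gripper_width'])
plan(((.4465,.174,.115),82))
E
```

```text
26.85 [0.5584 0.3653 0.1181] 85.17060111807417 0.5045046975955112
[0.4465 0.174  0.115 ] call [0.318, -0.667, 0.007, 0.003, 0.004, 0.053] rows>= 3
[0.4465 0.174  0.115 ] call [0.3, -0.675, 0.009, 0.003, 0.005, 0.053] rows>= 3
```

>>> {"api": "arm_command", "payload": {"rows": [0.1,-0.2,0,0,0,0.05,0.2,-0.45,0,0,0,0.05,0.32,-0.67,0,0,0,0.05,0.32,-0.67,0,0,0,0.05,0.32,-0.67,0,0,0,0.05], "jaw": 0.44}}

```text
t: 27.27
tool_pos: [0.5001, 0.2673, 0.1141]
ee_rot: [-0.0, 0.056, 0.998, -0.0]
ft_force: [-0.0, 0.3, -0.4]
gripper_width: 0.439
finger_force: 0.0
```

>>> {"api": "arm_command", "payload": {"rows": [0.1,-0.2,0,0,0,0.05,0.2,-0.45,0,0,0,0.05,0.3,-0.67,0,0,0,0.05,0.3,-0.67,0,0,0,0.05,0.3,-0.67,0,0,0,0.05,0.3,-0.67,0,0,0,0.05]}}

```text
t: 27.77
tool_pos: [0.4459, 0.1743, 0.1146]
ee_rot: [0.0, 0.068, 0.998, 0.0]
ft_force: [0.9, -0.4, 0.5]
gripper_width: 0.44
finger_force: 0.0
```

```bash
python3 - <<'E'
from h import *
s=arm.state(); print(s['t'],s['tool_pos'].round(4),yaw(),s['gripper_width'])
im,c2=snap('wrist','w6.png'); pieces(im,c2,(150,262,200,350))
plan(((.4465,.174,.0065),82))
E
```

```text
27.7667 [0.4459 0.1743 0.1146] 82.15618685190722 0.43962533578036117
wood c=(0.4465,0.1765) 63x21 mm long axis yaw -8.1 px [280. 202.]
wood c=(0.4480,0.2296) 93x5 mm long axis yaw -3.8 px [344. 211.]
metal c=(0.4649,0.2209) 58x10 mm long axis yaw -3.3 px [336. 231.]
[0.4465 0.174  0.0065] call [-0.004, -0.003, 0.72, 0.0, 0.0, 0.006] rows>= 3
```

>>> {"api": "arm_command", "payload": {"rows": [0,0.007,0.15,0,0,0,0,0.007,0.3,0,0,0,0,0.007,0.45,0,0,0,0,0.007,0.58,0,0,0,0,0.007,0.66,0,0,0,0,0.007,0.71,0,0,0,0,0.007,0.715,0,0,0,0,0.007,0.715,0,0,0]}}

```text
t: 28.48
tool_pos: [0.4455, 0.1752, 0.0073]
ee_rot: [-0.0, 0.068, 0.998, -0.0]
ft_force: [-0.1, -0.3, 0.7]
gripper_width: 0.439
finger_force: 0.0
```

>>> {"api": "arm_command", "payload": {"rows": [0,0,0,0,0,0,0,0,0,0,0,0,0,0,0,0,0,0,0,0,0,0,0,0,0,0,0,0,0,0,0,0,0,0,0,0,0,0,0,0,0,0], "jaw": 0}}

```text
t: 29.07
tool_pos: [0.446, 0.1749, 0.0084]
ee_rot: [0.001, 0.068, 0.998, 0.0]
ft_force: [-0.1, 1.0, 6.7]
gripper_width: 0.215
finger_force: 59.4
```

>>> {"api": "arm_command", "payload": {"rows": [0,0,-0.15,0,0,0,0,0,-0.3,0,0,0,0,0,-0.5,0,0,0,0,0,-0.7,0,0,0,0,0,-0.7,0,0,0,0,0,-0.7,0,0,0]}}

```text
t: 29.57
tool_pos: [0.4462, 0.1749, 0.1143]
ee_rot: [0.002, 0.068, 0.998, 0.0]
ft_force: [0.0, -0.3, -0.0]
gripper_width: 0.216
finger_force: 58.7
```

```bash
python3 - <<'E'
from h import *
s=arm.state(); print(s['t'],s['tool_pos'].round(4),yaw(),s['gripper_width'])
snap('top','t6.png'); a,ct=load('top'); tray(ct,a,(140,275,390,490),'wood',.006); tray(ct,a,(165,275,115,177),'metal',.006)
plan(((.585,-.40,.13),82))
E
```

```text
29.5667 [0.4462 0.1749 0.1143] 82.16700291225698 0.21551746703734578
wood [[410.0, 237.0], [411.0, 166.0], [452.0, 167.0], [451.0, 237.0]] [[0.442, -0.334], [0.637, -0.35], [0.634, -0.464], [0.439, -0.445]] mid [ 0.538  -0.3984] [np.float64(0.196), np.float64(0.114)]
metal [[145.0, 194.0], [176.0, 194.0], [176.0, 250.0], [145.0, 250.0]] [[0.566, 0.386], [0.565, 0.3], [0.412, 0.296], [0.413, 0.379]] mid [0.4891 0.3404] [np.float64(0.086), np.float64(0.153)]
[ 0.585 -0.4    0.13 ] call [-0.361, -0.917, -0.029, 0.0, 0.001, 0.001] rows>= 4
[ 0.585 -0.4    0.13 ] call [-0.362, -0.917, -0.029, 0.0, 0.001, 0.001] rows>= 4
[ 0.585 -0.4    0.13 ] call [-0.362, -0.917, -0.028, 0.0, 0.0, 0.002] rows>= 4
[ 0.585 -0.4    0.13 ] call [-0.363, -0.916, -0.029, 0.001, 0.001, 0.001] rows>= 4
```

>>> {"api": "arm_command", "payload": {"rows": [-0.1,-0.2,-0.05,0,0,0,-0.2,-0.45,-0.1,0,0,0,-0.3,-0.7,-0.1,0,0,0,-0.36,-0.91,-0.1,0,0,0,-0.36,-0.91,-0.1,0,0,0,-0.36,-0.91,-0.1,0,0,0]}}

```text
t: 30.12
tool_pos: [0.4798, 0.0307, 0.1262]
ee_rot: [-0.001, 0.07, 0.998, -0.0]
ft_force: [-0.2, 0.5, -0.1]
gripper_width: 0.219
finger_force: 58.8
```

>>> {"api": "arm_command", "payload": {"rows": [-0.1,-0.2,0,0,0,0,-0.2,-0.45,0,0,0,0,-0.3,-0.7,0,0,0,0,-0.36,-0.91,0,0,0,0,-0.36,-0.91,0,0,0,0,-0.36,-0.91,0,0,0,0]}}

```text
t: 30.62
tool_pos: [0.5148, -0.1106, 0.1263]
ee_rot: [-0.001, 0.069, 0.998, 0.0]
ft_force: [-0.4, -0.1, 0.1]
gripper_width: 0.22
finger_force: 58.9
```

>>> {"api": "arm_command", "payload": {"rows": [-0.1,-0.2,0,0,0,0,-0.2,-0.45,0,0,0,0,-0.3,-0.7,0,0,0,0,-0.36,-0.91,0,0,0,0,-0.36,-0.91,0,0,0,0,-0.36,-0.91,0,0,0,0]}}

```text
t: 31.12
tool_pos: [0.5501, -0.2524, 0.1264]
ee_rot: [-0.001, 0.069, 0.998, 0.0]
ft_force: [0.7, -0.2, 0.0]
gripper_width: 0.213
finger_force: 59.0
```

>>> {"api": "arm_command", "payload": {"rows": [-0.1,-0.2,0,0,0,0,-0.2,-0.45,0,0,0,0,-0.3,-0.7,0,0,0,0,-0.36,-0.91,0,0,0,0,-0.36,-0.91,0,0,0,0,-0.36,-0.91,0,0,0,0,-0.36,-0.91,0,0,0,0]}}

```text
t: 31.7
tool_pos: [0.5853, -0.3934, 0.127]
ee_rot: [-0.0, 0.068, 0.998, 0.0]
ft_force: [0.8, -0.1, -0.3]
gripper_width: 0.211
finger_force: 59.0
```

```bash
python3 - <<'E'
from h import *
s=arm.state(); print(s['t'],s['tool_pos'].round(4),yaw(),s['gripper_width'])
snap('wrist','w7.png')
E
```

```text
31.7 [ 0.5853 -0.3934  0.127 ] 82.25336180928696 0.211483445974026
```

View pics/w7.png

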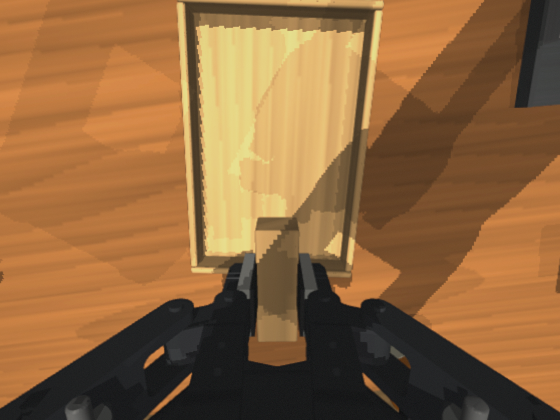

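The wood tray's rim spans (180,4)–(382,4) at the near side to (194,272)–(352,272) at the far side, with the held bar hanging straight near (277,280).

```bash
python3 - <<'E'
from h import *
im,c=load('wrist'); P=onplane(c,[[180,4],[382,4],[352,272],[194,272]],.032); print(P.round(3).tolist(),P.mean(0).round(3))
e=P[2]-P[1]; e2=P[3]-P[0]; print([np.degrees(np.arctan2(v[1],v[0])).round(1) for v in (e,e2)],np.linalg.norm(e),np.linalg.norm(P[1]-P[0]))
plan(((.580,-.394,.0115),82))
E
```

```text
[[0.43, -0.438, 0.032], [0.448, -0.303, 0.032], [0.647, -0.336, 0.032], [0.629, -0.472, 0.032]] [ 0.538 -0.387  0.032]
[np.float64(-9.2), np.float64(-9.7)] 0.2017083352374217 0.13603026983142746
[ 0.58   -0.394   0.0115] call [0.034, -0.01, 0.773, 0.001, -0.001, 0.009] rows>= 3
```

>>> {"api": "arm_command", "payload": {"rows": [0.02,0,0.15,0,0,0.04,0.02,0,0.3,0,0,0.04,0.02,0,0.45,0,0,0.04,0.02,0,0.58,0,0,0.04,0.02,0,0.68,0,0,0.04,0.02,0,0.75,0,0,0.04,0.02,0,0.77,0,0,0.04,0.02,0,0.77,0,0,0.04,0.02,0,0.77,0,0,0.04]}}

```text
t: 32.5
tool_pos: [0.5824, -0.395, 0.013]
ee_rot: [0.0, 0.078, 0.997, -0.0]
ft_force: [-0.1, -0.7, 0.1]
gripper_width: 0.218
finger_force: 59.0
```

>>> {"api": "arm_command", "payload": {"rows": [0,0,0,0,0,0,0,0,0,0,0,0,0,0,0,0,0,0,0,0,0,0,0,0], "jaw": 0.44}}

```text
t: 32.83
tool_pos: [0.582, -0.3954, 0.0124]
ee_rot: [0.0, 0.079, 0.997, -0.0]
ft_force: [-1.0, 0.2, -1.1]
gripper_width: 0.441
finger_force: 0.0
```

>>> {"api": "arm_command", "payload": {"rows": [0,0,-0.15,0,0,0,0,0,-0.4,0,0,0,0,0,-0.7,0,0,0,0,0,-0.7,0,0,0,0,0,-0.7,0,0,0]}}

```text
t: 33.25
tool_pos: [0.5829, -0.3962, 0.1207]
ee_rot: [0.002, 0.079, 0.997, -0.002]
ft_force: [1.1, 0.8, -0.9]
gripper_width: 0.441
finger_force: 0.0
```

```bash
python3 - <<'E'
from h import *
s=arm.state(); print(s['t'],s['tool_pos'].round(4),yaw(),s['gripper_width'])
plan(((.434,-.0635,.115),90))
E
```

```text
33.25 [ 0.5829 -0.3962  0.1207] 80.96215242378996 0.4407467959579385
[ 0.434  -0.0635  0.115 ] call [0.443, 0.678, 0.008, -0.002, 0.003, -0.1] rows>= 3
[ 0.434  -0.0635  0.115 ] call [0.407, 0.701, 0.01, -0.002, 0.003, -0.101] rows>= 3
[ 0.434  -0.0635  0.115 ] call [0.369, 0.721, 0.011, -0.003, 0.003, -0.1] rows>= 3
```

>>> {"api": "arm_command", "payload": {"rows": [0.1,0.2,0,0,0,-0.1,0.3,0.45,0,0,0,-0.1,0.44,0.68,0,0,0,-0.1,0.44,0.68,0,0,0,-0.1,0.44,0.68,0,0,0,-0.1]}}

```text
t: 33.67
tool_pos: [0.5318, -0.282, 0.1165]
ee_rot: [-0.0, 0.052, 0.999, 0.0]
ft_force: [-0.8, -0.1, 0.0]
gripper_width: 0.439
finger_force: 0.0
```

>>> {"api": "arm_command", "payload": {"rows": [0.1,0.2,0,0,0,-0.1,0.3,0.45,0,0,0,-0.1,0.41,0.7,0,0,0,-0.1,0.41,0.7,0,0,0,-0.1,0.41,0.7,0,0,0,-0.1]}}

```text
t: 34.08
tool_pos: [0.4824, -0.1722, 0.1169]
ee_rot: [0.0, 0.026, 1.0, -0.0]
ft_force: [-0.2, -0.9, 0.3]
gripper_width: 0.442
finger_force: 0.0
```

>>> {"api": "arm_command", "payload": {"rows": [0.1,0.2,0,0,0,-0.1,0.25,0.45,0,0,0,-0.1,0.37,0.72,0,0,0,-0.1,0.37,0.72,0,0,0,-0.1,0.37,0.72,0,0,0,-0.1,0.37,0.72,0,0,0,-0.1]}}

```text
t: 34.58
tool_pos: [0.4339, -0.0635, 0.117]
ee_rot: [0.0, 0.0, 1.0, -0.0]
ft_force: [1.1, -0.7, -0.8]
gripper_width: 0.439
finger_force: 0.0
```

```bash
python3 - <<'E'
from h import *
s=arm.state(); print(s['t'],s['tool_pos'].round(4),yaw(),s['gripper_width'])
im,c2=snap('wrist','w8.png'); pieces(im,c2,(150,262,200,350))
plan(((.434,-.0635,.0065),90))
E
```

```text
34.5833 [ 0.4339 -0.0635  0.117 ] 89.9816058396001 0.4392245848031845
wood c=(0.4340,-0.0633) 63x20 mm long axis yaw -0.2 px [281. 208.]
metal c=(0.4206,-0.1010) 80x48 mm long axis yaw -4.3 px [242. 201.]
[ 0.434  -0.0635  0.0065] call [-0.001, 0.003, 0.736, -0.001, 0.0, -0.002] rows>= 3
```

>>> {"api": "arm_command", "payload": {"rows": [0,0,0.15,0,0,0,0,0,0.3,0,0,0,0,0,0.45,0,0,0,0,0,0.6,0,0,0,0,0,0.68,0,0,0,0,0,0.73,0,0,0,0,0,0.73,0,0,0,0,0,0.73,0,0,0]}}

```text
t: 35.3
tool_pos: [0.4333, -0.0633, 0.0075]
ee_rot: [-0.0, 0.001, 1.0, -0.0]
ft_force: [-0.3, 0.2, -0.2]
gripper_width: 0.44
finger_force: 0.0
```

>>> {"api": "arm_command", "payload": {"rows": [0,0,0,0,0,0,0,0,0,0,0,0,0,0,0,0,0,0,0,0,0,0,0,0,0,0,0,0,0,0,0,0,0,0,0,0,0,0,0,0,0,0], "jaw": 0}}

```text
t: 35.88
tool_pos: [0.4336, -0.0629, 0.0085]
ee_rot: [0.001, 0.0, 1.0, -0.001]
ft_force: [-1.5, -1.7, 5.5]
gripper_width: 0.213
finger_force: 59.4
```

>>> {"api": "arm_command", "payload": {"rows": [0,0,-0.15,0,0,0,0,0,-0.3,0,0,0,0,0,-0.5,0,0,0,0,0,-0.8,0,0,0,0,0,-0.8,0,0,0,0,0,-0.8,0,0,0]}}

```text
t: 36.38
tool_pos: [0.4343, -0.0629, 0.1304]
ee_rot: [0.003, 0.0, 1.0, -0.001]
ft_force: [0.1, 0.1, -0.8]
gripper_width: 0.224
finger_force: 58.7
```

```bash
python3 - <<'E'
from h import *
s=arm.state(); print(s['t'],s['tool_pos'].round(4),yaw(),s['gripper_width'])
snap('top','t7.png'); a,ct=load('top'); tray(ct,a,(140,275,390,490),'wood',.006)
plan(((.487,-.379,.13),81))
E
```

```text
36.3833 [ 0.4343 -0.0629  0.1304] 89.97575783525649 0.22417790914803137
wood [[410.0, 236.0], [412.0, 166.0], [453.0, 167.0], [450.0, 237.0]] [[0.443, -0.334], [0.638, -0.353], [0.633, -0.465], [0.438, -0.443]] mid [ 0.5378 -0.3985] [np.float64(0.196), np.float64(0.112)]
[ 0.487 -0.379  0.13 ] call [-0.119, -0.703, -0.002, -0.0, 0.002, 0.1] rows>= 3
[ 0.487 -0.379  0.13 ] call [-0.156, -0.696, -0.002, -0.001, 0.002, 0.1] rows>= 3
[ 0.487 -0.379  0.13 ] call [-0.193, -0.686, -0.004, -0.001, 0.001, 0.099] rows>= 3
```

>>> {"api": "arm_command", "payload": {"rows": [-0.05,-0.2,0,0,0,0.1,-0.1,-0.45,0,0,0,0.1,-0.12,-0.7,0,0,0,0.1,-0.12,-0.7,0,0,0,0.1,-0.12,-0.7,0,0,0,0.1]}}

```text
t: 36.85
tool_pos: [0.4502, -0.1687, 0.1259]
ee_rot: [-0.001, 0.028, 1.0, 0.0]
ft_force: [0.2, 0.7, 0.5]
gripper_width: 0.217
finger_force: 58.9
```

>>> {"api": "arm_command", "payload": {"rows": [-0.05,-0.2,0,0,0,0.1,-0.1,-0.45,0,0,0,0.1,-0.16,-0.7,0,0,0,0.1,-0.16,-0.7,0,0,0,0.1,-0.16,-0.7,0,0,0,0.1]}}

```text
t: 37.27
tool_pos: [0.469, -0.2738, 0.1262]
ee_rot: [-0.001, 0.053, 0.999, 0.001]
ft_force: [-0.6, 0.9, 0.6]
gripper_width: 0.219
finger_force: 58.9
```

>>> {"api": "arm_command", "payload": {"rows": [-0.05,-0.2,0,0,0,0.1,-0.12,-0.45,0,0,0,0.1,-0.2,-0.69,0,0,0,0.1,-0.2,-0.69,0,0,0,0.1,-0.2,-0.69,0,0,0,0.1,-0.2,-0.69,0,0,0,0.1]}}

```text
t: 37.77
tool_pos: [0.4882, -0.3779, 0.1268]
ee_rot: [-0.0, 0.078, 0.997, 0.001]
ft_force: [-0.1, 0.2, -0.5]
gripper_width: 0.217
finger_force: 59.0
```

```bash
python3 - <<'E'
from h import *
s=arm.state(); print(s['t'],s['tool_pos'].round(4),yaw(),s['gripper_width'])
im,c=snap('wrist','w9.png'); h=cv2.cvtColor(im,cv2.COLOR_RGB2HSV)
print(project(c,[(.43,-.438,.032),(.448,-.303,.032),(.629,-.472,.032)]).round())
print('h row120',h[120,::20].tolist())
plan(((.489,-.379,.012),81))
E
```

```text
37.7667 [ 0.4882 -0.3779  0.1268] 81.01752016275996 0.21658720919972974
[[188. 154.]
 [365. 150.]
 [203. 365.]]
h row120 [[14, 172, 207], [13, 168, 203], [14, 168, 206], [14, 169, 196], [14, 168, 197], [14, 170, 209], [14, 167, 201], [13, 167, 201], [14, 168, 211], [14, 167, 205], [14, 169, 190], [13, 168, 196], [14, 166, 195], [13, 163, 161], [14, 165, 173], [13, 166, 172], [14, 166, 180], [14, 164, 179], [13, 165, 179], [14, 168, 181], [14, 168, 176], [13, 165, 136], [14, 158, 97], [14, 159, 104], [14, 164, 131], [12, 79, 55], [10, 12, 66], [17, 13, 135]]
[ 0.489 -0.379  0.012] call [-0.007, -0.007, 0.768, 0.001, -0.001, 0.001] rows>= 3
```

>>> {"api": "arm_command", "payload": {"rows": [0,0,0.15,0,0,0,0,0,0.3,0,0,0,0,0,0.45,0,0,0,0,0,0.58,0,0,0,0,0,0.68,0,0,0,0,0,0.75,0,0,0,0,0,0.77,0,0,0,0,0,0.77,0,0,0,0,0,0.77,0,0,0]}}

```text
t: 38.57
tool_pos: [0.4886, -0.3796, 0.0129]
ee_rot: [0.0, 0.079, 0.997, -0.0]
ft_force: [-1.0, -0.2, 0.2]
gripper_width: 0.218
finger_force: 59.0
```

>>> {"api": "arm_command", "payload": {"rows": [0,0,0,0,0,0,0,0,0,0,0,0,0,0,0,0,0,0,0,0,0,0,0,0], "jaw": 0.44}}

```text
t: 38.9
tool_pos: [0.4883, -0.3799, 0.0123]
ee_rot: [0.0, 0.079, 0.997, -0.0]
ft_force: [0.4, -0.7, 0.6]
gripper_width: 0.437
finger_force: 0.0
```

>>> {"api": "arm_command", "payload": {"rows": [0,0,-0.15,0,0,0,0,0,-0.4,0,0,0,0,0,-0.7,0,0,0,0,0,-1,0,0,0,0,0,-1,0,0,0]}}

```text
t: 39.32
tool_pos: [0.4897, -0.3812, 0.1698]
ee_rot: [0.004, 0.079, 0.997, -0.003]
ft_force: [0.3, -0.4, 1.4]
gripper_width: 0.439
finger_force: 0.0
```

>>> {"api": "arm_command", "payload": {"rows": [0.6,0.2,-0.5,0,0,0,0.6,0.2,-0.9,0,0,0,0.6,0.2,-0.9,0,0,0,0.6,0.2,-0.9,0,0,0,0.6,0.2,-0.9,0,0,0,0.6,0.2,-0.9,0,0,0,0.6,0.2,-0.9,0,0,0]}}

```text
t: 39.9
tool_pos: [0.404, -0.336, 0.2966]
ee_rot: [0.0, 0.079, 0.997, -0.0]
ft_force: [0.0, 0.8, -0.4]
gripper_width: 0.437
finger_force: 0.0
```

```bash
python3 - <<'E'
from h import *
s=arm.state(); print(s['t'],s['tool_pos'].round(4))
im,c=snap('top'); c1=cv2.resize(im[110:270,110:480],(800,346),interpolation=cv2.INTER_CUBIC)
im,c=snap('scene'); cc=cv2.resize(im[130:400,80:520],(410,250),interpolation=cv2.INTER_AREA); cc=np.hstack([cc,np.zeros((250,390,3),np.uint8)])
cv2.imwrite('pics/f.png',np.vstack([c1,cc])[:,:,::-1])
E
```

```text
39.9 [ 0.404  -0.336   0.2966]
```

View pics/f.png

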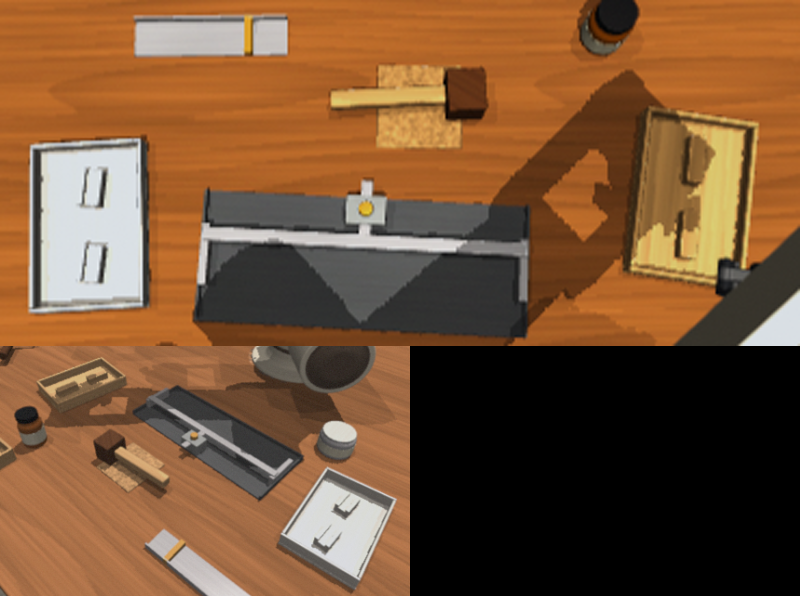

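Three things show in the final picture:
- All four pieces are in the right trays: metal at (93,185) and (93,262), wood at (693,160) and (687,232).
- The galley is empty.
- The mallet has been knocked about 4 cm towards −y, with its head at (466,92) overhanging the pad (377–461).

I'll measure it and put it back.

```bash
python3 - <<'E'
from h import *
ct=load('top')[1]; t=lambda x,y:[110+x/2.162,110+y/2.1625]
print('handle',onplane(ct,[t(331,99),t(444,95)],.042).round(4).tolist())
print('head top +y edge',onplane(ct,[t(447,70),t(445,106)],.058).round(4).tolist())
print('pad',onplane(ct,[t(377,65),t(461,148)],.004).round(4).tolist())
plan(((.60,-.05,.24),2))
E
```

```text
handle [[0.6609, 0.0588, 0.042], [0.6644, -0.0823, 0.042]]
head top +y edge [[0.6917, -0.0854, 0.058], [0.6459, -0.0819, 0.058]]
pad [[0.7164, 0.0006, 0.004], [0.6049, -0.1056, 0.004]]
[ 0.6  -0.05  0.24] call [-0.33, 0.696, 0.124, -0.0, -0.001, 0.877] rows>= 4
[ 0.6  -0.05  0.24] call [0.012, 0.77, 0.124, -0.0, -0.002, 0.878] rows>= 4
[ 0.6  -0.05  0.24] call [0.352, 0.685, 0.123, -0.0, -0.001, 0.877] rows>= 4
```

>>> {"api": "arm_command", "payload": {"rows": [-0.1,0.2,0.05,0,0,0.23,-0.2,0.45,0.1,0,0,0.46,-0.33,0.7,0.12,0,0,0.88,-0.33,0.7,0.12,0,0,0.88,-0.33,0.7,0.12,0,0,0.88,-0.33,0.7,0.12,0,0,0.88], "jaw": 0.7}}

```text
t: 40.5
tool_pos: [0.4697, -0.2395, 0.2776]
ee_rot: [-0.001, 0.303, 0.953, 0.0]
ft_force: [-0.3, -0.1, 0.5]
gripper_width: 0.698
finger_force: 0.0
```

>>> {"api": "arm_command", "payload": {"rows": [0,0.77,0.12,0,0,0.88,0,0.77,0.12,0,0,0.88,0,0.77,0.12,0,0,0.88,0,0.77,0.12,0,0,0.88,0,0.77,0.12,0,0,0.88,0,0.77,0.12,0,0,0.88]}}

```text
t: 41.0
tool_pos: [0.5361, -0.1466, 0.2602]
ee_rot: [-0.001, 0.512, 0.859, -0.0]
ft_force: [-0.2, -0.6, 0.4]
gripper_width: 0.701
finger_force: 0.0
```

>>> {"api": "arm_command", "payload": {"rows": [0.35,0.69,0.12,0,0,0.88,0.35,0.69,0.12,0,0,0.88,0.35,0.69,0.12,0,0,0.88,0.35,0.69,0.12,0,0,0.88,0.35,0.69,0.12,0,0,0.88,0.35,0.69,0.12,0,0,0.88,0.35,0.69,0.12,0,0,0.88,0.35,0.69,0.12,0,0,0.88]}}

```text
t: 41.67
tool_pos: [0.6023, -0.0524, 0.2434]
ee_rot: [0.0, 0.695, 0.719, 0.0]
ft_force: [-0.0, -0.9, 0.1]
gripper_width: 0.701
finger_force: 0.0
```

```bash
python3 - <<'E'
from h import *
s=arm.state(); print(s['t'],s['tool_pos'].round(4),yaw())
im,c=snap('wrist','w10.png'); S,cs=snap('scene')
uv=project(c,[(.6609,.0588,.042),(.6644,-.0823,.042)]); print('pred',uv.round(1).tolist())
h=cv2.cvtColor(im,cv2.COLOR_RGB2HSV)
x0,x1=int(uv[:,0].min())-60,int(uv[:,0].max())+60; y0,y1=int(uv[:,1].min())-40,int(uv[:,1].max())+70
for n,m in {'handle':(h[...,0]>17)&(h[...,0]<28)&(h[...,1]<165)&(h[...,2]>70),'head':(h[...,0]<12)&(h[...,2]<90)&(h[...,2]>25)&(h[...,1]>100)}.items():
    w=np.zeros(m.shape,np.uint8); w[y0:y1,x0:x1]=m[y0:y1,x0:x1]; w=cv2.morphologyEx(w,cv2.MORPH_OPEN,np.ones((3,3)))
    for k in sorted(cv2.findContours(w,0,2)[0],key=cv2.contourArea)[-2:]:
        b=cv2.boxPoints(cv2.minAreaRect(k)); print(n,cv2.contourArea(k),b.round().tolist(),onplane(c,b,.042 if n=='handle' else .058)[:,:2].round(4).tolist())
E
```

```text
41.6667 [ 0.6023 -0.0524  0.2434] 1.9267531715504056
pred [[336.7, 82.3], [328.6, 211.3]]
handle 389.5 [[348.0, 165.0], [350.0, 137.0], [372.0, 139.0], [370.0, 166.0]] [[0.6811, -0.0264], [0.6802, 0.004], [0.7054, 0.0031], [0.7071, -0.0274]]
handle 881.0 [[325.0, 175.0], [328.0, 120.0], [346.0, 121.0], [343.0, 176.0]] [[0.657, -0.0391], [0.6548, 0.0212], [0.6744, 0.0209], [0.6777, -0.0393]]
```

```bash
python3 - <<'E'
from h import *
im,c=load('wrist'); h=cv2.cvtColor(im,cv2.COLOR_RGB2HSV)
for r in range(60,270,4): print(r,[tuple(int(v) for v in h[r,q]) for q in (int(337-(r-82)*.062),)], end=' ')
print()
for r in (90,100,130,160,200,205): print(r,[(q,int(h[r,q,1]),int(h[r,q,2])) for q in range(314,362,3)])
S,cs=load('scene'); print('scene pred handle end/at head',project(cs,[(.6609,.0618,.042),(.6644,-.083,.042),(.664,-.107,.058)]).round(1).tolist())
E
```

```text
60 [(14, 166, 224)] 64 [(14, 164, 226)] 68 [(14, 165, 224)] 72 [(14, 165, 225)] 76 [(14, 162, 226)] 80 [(18, 128, 234)] 84 [(28, 83, 244)] 88 [(29, 84, 244)] 92 [(29, 84, 244)] 96 [(17, 130, 198)] 100 [(17, 130, 206)] 104 [(17, 130, 202)] 108 [(17, 129, 197)] 112 [(17, 129, 197)] 116 [(17, 129, 198)] 120 [(17, 129, 196)] 124 [(26, 95, 245)] 128 [(26, 95, 245)] 132 [(26, 95, 245)] 136 [(26, 96, 245)] 140 [(26, 96, 245)] 144 [(26, 96, 245)] 148 [(26, 94, 245)] 152 [(26, 96, 245)] 156 [(26, 95, 245)] 160 [(26, 97, 245)] 164 [(26, 94, 245)] 168 [(26, 95, 245)] 172 [(26, 96, 245)] 176 [(16, 130, 198)] 180 [(17, 131, 199)] 184 [(17, 129, 198)] 188 [(17, 127, 198)] 192 [(17, 128, 196)] 196 [(17, 129, 198)] 200 [(17, 129, 196)] 204 [(26, 97, 245)] 208 [(17, 129, 212)] 212 [(15, 124, 76)] 216 [(11, 132, 58)] 220 [(13, 153, 95)] 224 [(13, 158, 97)] 228 [(12, 151, 98)] 232 [(12, 148, 98)] 236 [(12, 160, 151)] 240 [(12, 158, 139)] 244 [(12, 158, 140)] 248 [(12, 159, 148)] 252 [(12, 156, 141)] 256 [(15, 163, 235)] 260 [(15, 163, 233)] 264 [(15, 163, 233)] 268 [(15, 163, 233)] 
90 [(314, 164, 151)
[... 1004 characters left out ...]
193), (350, 116, 245), (353, 112, 245), (356, 127, 239), (359, 136, 200)]
200 [(314, 130, 133), (317, 131, 127), (320, 127, 129), (323, 127, 144), (326, 128, 215), (329, 129, 196), (332, 130, 190), (335, 128, 187), (338, 129, 193), (341, 129, 182), (344, 134, 175), (347, 124, 240), (350, 120, 245), (353, 133, 175), (356, 133, 178), (359, 135, 182)]
205 [(314, 129, 71), (317, 132, 62), (320, 128, 64), (323, 129, 168), (326, 88, 246), (329, 91, 245), (332, 104, 245), (335, 107, 245), (338, 103, 245), (341, 132, 212), (344, 132, 62), (347, 132, 106), (350, 136, 190), (353, 135, 192), (356, 136, 207), (359, 133, 186)]
scene pred handle end/at head [[258.3, 273.3], [206.3, 239.8], [197.8, 229.0]]
```

>>> {"api": "arm_command", "payload": {"rows": [-0.04,0.42,0.3,0,0,0,-0.04,0.42,0.6,0,0,0,-0.04,0.42,0.96,0,0,0,-0.04,0.42,0.96,0,0,0,-0.04,0.42,0.96,0,0,0,-0.04,0.42,0.96,0,0,0,-0.04,0.42,0.96,0,0,0]}}

```text
t: 42.35
tool_pos: [0.6666, -0.0553, 0.1018]
ee_rot: [0.001, 0.696, 0.718, 0.001]
ft_force: [0.3, -0.6, 1.7]
gripper_width: 0.701
finger_force: 0.0
```

>>> {"api": "arm_command", "payload": {"rows": [0,0,0.1,0,0,0,0,0,0.2,0,0,0,0,0,0.3,0,0,0,0,0,0.4,0,0,0,0,0,0.5,0,0,0,0,0,0.57,0,0,0,0,0,0.57,0,0,0,0,0,0.57,0,0,0]}}

```text
t: 43.02
tool_pos: [0.6666, -0.0551, 0.0153]
ee_rot: [0.001, 0.696, 0.718, 0.0]
ft_force: [0.2, 0.1, 0.7]
gripper_width: 0.702
finger_force: 0.0
```

>>> {"api": "arm_command", "payload": {"rows": [0,0,0,0,0,0,0,0,0,0,0,0,0,0,0,0,0,0,0,0,0,0,0,0,0,0,0,0,0,0,0,0,0,0,0,0,0,0,0,0,0,0,0,0,0,0,0,0,0,0,0,0,0,0], "jaw": 0, "newtons": 110}}

```text
t: 43.77
tool_pos: [0.6665, -0.0549, 0.0146]
ee_rot: [0.001, 0.696, 0.718, 0.0]
ft_force: [-1.9, 0.6, 8.6]
gripper_width: 0.234
finger_force: 106.7
```

>>> {"api": "arm_command", "payload": {"rows": [0,0,-0.05,0,0,0,0,0,-0.1,0,0,0,0,0,-0.2,0,0,0,0,0,-0.3,0,0,0,0,0,-0.3,0,0,0,0,0,-0.3,0,0,0]}}

```text
t: 44.27
tool_pos: [0.6663, -0.0549, 0.0592]
ee_rot: [0.001, 0.696, 0.718, 0.0]
ft_force: [0.2, -0.1, -4.0]
gripper_width: 0.235
finger_force: 107.5
```

>>> {"api": "arm_command", "payload": {"rows": [0.1,0,0,0,0,0,0.2,0,0,0,0,0,0.33,0,0,0,0,0,0.33,0,0,0,0,0,0.33,0,0,0,0,0,0.33,0,0,0,0,0]}}

```text
t: 44.77
tool_pos: [0.6641, -0.0048, 0.0578]
ee_rot: [-0.0, 0.696, 0.718, -0.0]
ft_force: [0.0, 0.2, -4.0]
gripper_width: 0.238
finger_force: 107.5
```

```bash
python3 - <<'E'
from h import *
s=arm.state(); print(s['t'],s['tool_pos'].round(4),s['gripper_width'])
S,cs=snap('scene','s9.png'); tp=s['tool_pos']; hsv=cv2.cvtColor(S,cv2.COLOR_RGB2HSV)
m=((hsv[...,0]>=15)&(hsv[...,0]<30)&(hsv[...,1]<135)&(hsv[...,2]>90)).astype(np.uint8)
ends=project(cs,[(tp[0]-.002,tp[1]+.03,tp[2]+.028),(tp[0]-.004,tp[1]+.12,tp[2]+.028)]); print('pred line mid-top if level',ends.round(1).tolist())
# top edge slope: along predicted columns, list top row where handle mask begins
for q in np.linspace(ends[0,0],ends[1,0],9): 
    q=int(q); r=int(np.interp(q,ends[:,0],ends[:,1])); print(q,r,[k for k in range(r-22,r+26) if m[k,q]][:1],[k for k in range(r-22,r+26) if m[k,q]][-1:])
E
```

```text
44.7667 [ 0.6641 -0.0048  0.0578] 0.23786714776946416
pred line mid-top if level [[242.7, 248.4], [279.7, 271.4]]
242 248 [243] [265]
247 251 [245] [265]
251 253 [249] [262]
256 256 [251] [265]
261 259 [254] [269]
265 262 [256] [272]
270 265 [259] [275]
275 268 [261] [279]
279 270 [264] [273]
```

>>> {"api": "arm_command", "payload": {"rows": [0,0,0.08,0,0,0,0,0,0.16,0,0,0,0,0,0.22,0,0,0,0,0,0.26,0,0,0,0,0,0.26,0,0,0,0,0,0.26,0,0,0]}}

```text
t: 45.32
tool_pos: [0.6642, -0.0055, 0.0188]
ee_rot: [-0.0, 0.696, 0.718, -0.0]
ft_force: [-0.5, -0.1, -2.8]
gripper_width: 0.239
finger_force: 107.4
```

>>> {"api": "arm_command", "payload": {"rows": [0,0,0.005,0,0,0,0,0,0.01,0,0,0,0,0,0.015,0,0,0,0,0,0.015,0,0,0,0,0,0.015,0,0,0]}}

```text
t: 45.73
tool_pos: [0.6645, -0.0054, 0.0173]
ee_rot: [0.0, 0.696, 0.718, 0.0]
ft_force: [0.4, -0.0, -3.8]
gripper_width: 0.237
finger_force: 107.4
```

>>> {"api": "arm_command", "payload": {"rows": [0,0,0.005,0,0,0,0,0,0.01,0,0,0,0,0,0.015,0,0,0,0,0,0.015,0,0,0,0,0,0.015,0,0,0]}}

```text
t: 46.15
tool_pos: [0.6644, -0.0054, 0.0149]
ee_rot: [0.0, 0.696, 0.718, -0.0]
ft_force: [-0.5, 0.2, -0.8]
gripper_width: 0.237
finger_force: 107.7
```

Just touching; one more half-millimetre, then release and retreat.

>>> {"api": "arm_command", "payload": {"rows": [0,0,0.004,0,0,0,0,0,0.004,0,0,0]}}

```text
t: 46.32
tool_pos: [0.6645, -0.0053, 0.0148]
ee_rot: [0.0, 0.696, 0.718, 0.0]
ft_force: [-4.1, 2.6, 4.6]
gripper_width: 0.24
finger_force: 108.8
```

>>> {"api": "arm_command", "payload": {"rows": [0,0,0,0,0,0,0,0,0,0,0,0,0,0,0,0,0,0,0,0,0,0,0,0,0,0,0,0,0,0,0,0,0,0,0,0,0,0,0,0,0,0,0,0,0,0,0,0], "jaw": 0.7}}

```text
t: 46.98
tool_pos: [0.6644, -0.0054, 0.0142]
ee_rot: [0.0, 0.696, 0.718, -0.0]
ft_force: [-0.7, -0.7, -0.2]
gripper_width: 0.697
finger_force: 0.0
```

>>> {"api": "arm_command", "payload": {"rows": [0,0,-0.2,0,0,0,0,0,-0.5,0,0,0,0,0,-0.8,0,0,0,0,0,-1,0,0,0,0,0,-1,0,0,0,0,0,-1,0,0,0]}}

```text
t: 47.48
tool_pos: [0.6653, -0.0054, 0.167]
ee_rot: [0.002, 0.696, 0.718, 0.001]
ft_force: [-0.6, 1.2, -0.8]
gripper_width: 0.697
finger_force: 0.0
```

>>> {"api": "arm_command", "payload": {"rows": [0,-0.6,-0.6,0,0,0,0,-1,-0.6,0,0,0,0,-1,-0.6,0,0,0,0,-1,-0.6,0,0,0,0,-1,-0.6,0,0,0,0,-1,-0.6,0,0,0,0,-1,-0.6,0,0,0]}}

```text
t: 48.07
tool_pos: [0.5145, -0.01, 0.2538]
ee_rot: [0.0, 0.696, 0.718, 0.0]
ft_force: [0.9, -0.2, -0.1]
gripper_width: 0.699
finger_force: 0.0
```

>>> {"api": "arm_command", "payload": {"rows": [0,-1,0,0,0,0,0,-1,0,0,0,0,0,-1,0,0,0,0,0,-1,0,0,0,0,0,-1,0,0,0,0,0,-1,0,0,0,0,0,-1,0,0,0,0]}}

```text
t: 48.65
tool_pos: [0.3655, -0.0147, 0.2536]
ee_rot: [-0.0, 0.696, 0.718, -0.0]
ft_force: [0.9, 0.2, -0.2]
gripper_width: 0.698
finger_force: 0.0
```

```bash
python3 - <<'E'
from h import *
s=arm.state(); print(s['t'],s['tool_pos'].round(4))
S,cs=snap('scene'); a,ct=snap('top'); o=cv2.imread('pics/scene0.png')[:,:,::-1]; o2=cv2.imread('pics/t7.png')[:,:,::-1]; o0=cv2.imread('pics/top0.png')[:,:,::-1]
# head and handle in top
h=cv2.cvtColor(a,cv2.COLOR_RGB2HSV); 
for n,m,z in [('head',(h[...,2]<110)&(h[...,1]>100),.058),('handle',(h[...,0]>=18)&(h[...,0]<30)&(h[...,1]<150)&(h[...,2]>150),.042)]:
    w=np.zeros(m.shape,np.uint8); w[135:180,235:345]=m[135:180,235:345]; w=cv2.morphologyEx(w,cv2.MORPH_OPEN,np.ones((3,3)))
    k=max(cv2.findContours(w,0,2)[0],key=cv2.contourArea,default=None)
    if k is not None: r=cv2.boundingRect(k); print(n,r,onplane(ct,[[r[0],r[1]],[r[0]+r[2],r[1]+r[3]]],z).round(3).tolist())
tray(ct,a,(140,275,390,490),'wood',.006); tray(ct,a,(165,275,115,177),'metal',.006)
d=np.abs(a.astype(int)-o0).sum(2)>90
for n,b in {'tin':(270,310,160,205),'jar':(103,135,375,408),'stick':(112,140,168,247),'wtray':(155,248,396,466),'mtray':(168,260,118,182),'row':(222,255,205,350)}.items(): print(n,d[b[0]:b[1],b[2]:b[3]].mean().round(3))
# handle level in scene: triangulated end
hs=cv2.cvtColor(S,cv2.COLOR_RGB2HSV); p=project(cs,[(.6645,-.031,.042),(.661,.112,.042)]); print('pred',p.round(1).tolist())
m=((hs[...,0]>=15)&(hs[...,0]<30)&(hs[...,1]<140)&(hs[...,2]>90))
print([(q,r,[k for k in range(r-18,r+20) if m[k,q]][:1]) for q in range(int(p[0,0]),int(p[1,0]),5) for r in [int(np.interp(q,p[:,0],p[:,1]))]])
cv2.imwrite('pics/f2.png',a[:,:,::-1])
E
```

```text
48.65 [ 0.3655 -0.0147  0.2536]
head (297, 143, 20, 24) [[0.691, -0.033, 0.058], [0.624, -0.084, 0.058]]
handle (245, 153, 49, 8) [[0.669, 0.108, 0.042], [0.645, -0.024, 0.042]]
wood [[408.0, 234.0], [415.0, 165.0], [453.0, 169.0], [447.0, 238.0]] [[0.448, -0.33], [0.638, -0.36], [0.627, -0.466], [0.437, -0.434]] mid [ 0.5374 -0.3975] [np.float64(0.193), np.float64(0.107)]
metal [[129.0, 178.0], [175.0, 178.0], [175.0, 249.0], [129.0, 249.0]] [[0.612, 0.433], [0.61, 0.305], [0.415, 0.298], [0.416, 0.423]] mid [0.5132 0.3646] [np.float64(0.128), np.float64(0.196)]
tin 0.419
jar 0.0
stick 0.0
wtray 0.033
mtray 0.05
row 0.637
pred [[223.4, 251.5], [278.2, 286.9]]
[(223, 251, [251]), (228, 254, [249]), (233, 257, [242]), (238, 260, [244]), (243, 264, [248]), (248, 267, [254]), (253, 270, [255]), (258, 273, [267]), (263, 277, [270]), (268, 280, [274]), (273, 283, [276])]
```

```bash
python3 - <<'E'
from h import *
S,_=load('scene'); o=cv2.imread('pics/scene0.png')[:,:,::-1]
for n,b in {'tin':(208,252,418,466),'jar':(193,240,95,132)}.items():
    g=[cv2.cvtColor(np.ascontiguousarray(i[b[0]:b[1],b[2]:b[3]]),cv2.COLOR_RGB2GRAY) for i in (S,o)]
    print(n,(np.abs(g[0].astype(int)-g[1])>40).mean(), cv2.phaseCorrelate(*[cv2.Canny(x,60,150).astype(np.float32) for x in g]))
s=arm.state(); print(arm.close_job(), s['t'])
E
```

```text
tin 0.22964015151515152 ((-0.27089357197075614, 0.3328710127770975), 0.3577243389906707)
jar 0.0 ((0.011801699478752425, 0.009545767259336202), 0.9915089771151543)
the job is handed in; nothing more can be done
None 48.75
```

The job is handed in: the mallet drove the pin fully home, two wood and two aluminium pieces are in their trays, and the mallet is back on its pad after I re-set it following a knock; the ink tin's place is less certain, as it was partly in changed light (edge match within about 0.4 px).

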